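# Seat the steel bench block in its inclined holder and close the clamp over it

### The arm

A 7-joint arm with a two-finger parallel gripper is mounted at the origin on the work surface; the furniture and walls round the work are solid. World frame = base frame: x ahead of the robot, y to its left, z up, the work surface at z = 0. Lengths are in m, angles in degrees, forces in N, time in s.
With the tool pointing down it reaches from about 0.4 to 0.875 m from the base axis. Payload 6.5 kg.
Tool frame: the origin (TCP) lies at the very end of the fingers, on their centre line; the grasp point (between the pads) lies ctrl.grasp_offset behind it (ctrl.grasp_offset is the distance from the TCP to the grasp point, in m); z points along the fingers, y is the direction in which the jaws open and shut (so a half turn about z gives the same grasp; the last joint's range is limited). The gripper opens to 85 mm and grips with 20 to 120 N. Pads are 22 mm wide; open, the fingers measure 114 mm over their backs; the gripper's body (76 mm by 85 mm) begins 54 mm behind the grasp point. The pads swing forward as they close: fully open they stand 13 mm farther back than shut.
Start: joints at [-80.97, 30.733, -0.252, 88.115, 0.149, 61.152, -4.079], TCP at [0.144, 0.634, 0.231] pointing down, gripper open.
Joint ranges: [-154.64, 154.64], [-21.42, 123.67], [-72.66, 72.17], [13.99, 137.28], [-74.86, 254.86], [10.95, 109.41], [-158.01, 158.01]. Speed limits (degrees/s): [136.94, 136.94, 180, 180, 180, 180, 180].

### API

Orientations are given as [roll, pitch, yaw] about the fixed x, y, z axes, in that order (R = Rz(yaw) Ry(pitch) Rx(roll)).
In Python, from cell import ctrl, capture, camera_model gives the robot as it stands.
- The arm moves only by the tool move_arm, never from a script. Its argument "increments" is a list of rows, each a list of 7 numbers: the finger opening in m, from 0 to 0.0854, then the shift along the tool's x, y, z in m, then the turn, a rotation vector about the tool's x, y, z in rad. In form: [[hand, tx, ty, tz, ax, ay, az], ...]. A call has 1 to 8 rows; each row shifts and turns the commanded pose from where the row before left it, along the tool's axes as they then stand; what a row does not reach is not made up. A row lasts 1/12 s, in which the tool goes at most 41.7 mm and 7.16 degrees, less where a joint would pass 70% of its speed; a pose out of reach is approached as far as the arm can. A call is refused whole if a number of a shift passes 0.0417 or a number of a turn 0.125, either way. A call with a gripper value outside its range is refused whole. The fingers move at their own pace and stop on an object; "newtons" is the grip in N (left out, the last holds). Time passes only in rows, so rows that do not move let the fingers close. It gives the time, the measured TCP pose, the force and the opening at its end, in the units of the state.
- ctrl.read_state(): the state, without advancing time (a new reading comes with each control period).
- capture(name): name is "scene" or "top" or "wrist"; returns the picture (384x512x3 uint8, blue, green, red); there is no depth.
- camera_model(name): a dict with "fx", "fy", "cx", "cy" (pixels), "k1" (the pictures are not rectified: a ray, as slopes to the right and down, at radius r is drawn at 1 + k1 r^2 times it, then the intrinsics apply), "origin" and "rotation" of the camera in the world. Camera axes: x right, y up, looking along -z (the intrinsics and any distortion apply to the point x, -y, -z); pixel columns grow to the right and rows downward; lengths in m; the calibration is good to about 2 mm. A picture is of the moment at which its call begins: read the wrist's pose just before it. camera_model takes no time and is no camera call; for the wrist camera it gives the pose at the moment of the call.
- ctrl.hand_in(): hands the job in, once; it reports no verdict.
The state is a dict: "clock": time; "joint_positions": joint angles; "joint_vel": joint speeds; "joint_efforts": joint torques, N m; "ee_pos": TCP position; "eef_rot": TCP orientation; "contact_force": force on the tool from outside, world axes, zero at the start; "torque": the same for the moment, N m; "width": finger opening in m.
Only numpy, scipy, OpenCV 4.12 (cv2) and the standard library are available. Lean on these libraries where they do the work, as an engineer would, in place of code of your own. Each camera call takes 0.05 s, during which the arm holds its last target.

### The job

Put the grey steel bench block into the sloping nest of the blue holder, long side across the slope, setting it in rather than dropping it. A stiff brass lifter in the nest floor keeps the block standing proud, so press the block down until you feel it sit fully home on the nest floor while the clamp is still open; never use the clamp to force it down. Then swing the red-handled clamp arm over until its rubber foot rests on the block, and leave it closed with the block fully down.

Things in the scene. Friction and masses are not known exactly. Their poses are not given: they have to be found in the camera images.
- block_center (a point): Centre of the loose ground-steel bench block, a plain grey cuboid 44 (its x) x 68 (its y) x 28 mm high (its z), about 0.7 kg, lying flat on the bench; the point is half-way up, 14 mm above its underside. Either way round is the same. To its right, beside the robot, a wall shelf hangs 0.65 m above the bench.
- nest: Nest on the blue sloping plate of the fixed holder. Origin: centre of the nest floor (the plate's face), 46 mm above the bench. z: the plate's normal, 25 degrees from vertical, leaning left and to the robot; x: up the slope; y: level across it, away and left. The block's 44 mm side goes along x, its 68 mm side along y; when home, its top is 28 mm above the origin along z.
- clamp (a joint): Clamp arm angle, rad, about the nest's x axis. 0 = closed: arm along the nest's -y over the middle of the block, its foot just touching the top of a block that is home; grows as the arm swings up and away to +y. Starts open at 1.65 to 1.9 (stop 2.0). Stiff: stays where left, 2 to 4 N at the handle moves it. In the nest frame the arm points along (0, -cos q, sin q), its outer face along (0, sin q, cos q).
- clamp_hinge (a point): Hinge axis of the clamp, fixed, at (0, 70, 38) mm in the nest frame. The steel arm is 20 mm wide and 10 mm thick; the foot, 18 mm across, is under the arm 52 mm from the hinge, and a bolt head 14 mm across stands 5 mm above the arm there.
- clamp_grip (a point): Middle of the upper (outer) face of the clamp's red plastic handle, a block 24 mm wide, 40 mm long and 14 mm thick at the end of the arm, 84 mm from the hinge along the arm (the handle reaches from 64 to 104 mm) and 7 mm above the arm's centre line. The room's back wall stands at least 7 cm beyond the open handle.
- nest_mouth (a point): Middle of the nest's mouth, 18 mm above the nest origin along its z: the top of four aluminium L-shaped corners, with flared lead-ins up to 26 mm, which leave the block 2 mm to spare on every side. The block's two long sides stay open between the corners over the middle 46 mm (along y), so that fingers closing along the nest's x fit there down to the plate.
- lifter_rest (a point): A fixed point at the nest origin, under the brass lifter pad (26 x 36 mm) in the floor. The pad is held by friction alone, no spring: it starts 5 to 10 mm above the floor and carries the block's weight. About 3 to 9 N of extra push along the nest's -z at the middle of the block drives it down until the block meets the floor; there it stays.
Things that resemble listed ones, but are neither listed nor needed, are in the scene too. What is shaped like the part that bears block_center but green or purple is not meant.

How it is judged:
By the outcome, as a careful person would: the job done as asked, in the order asked, and still so for the second after the job is handed in, with the robot touching nothing.
It also fails if it takes over 56 s, if anything falls off the work surface, if the arm or the gripper's body presses on something with over 40 N, if the wrist force passes 120 N, or if a joint passes its speed limit or range.

## Working session

There is one attempt and no reset: what is moved stays moved. The work goes in short steps, Python scripts to look and compute and a tool call to move; the robot and the scene stay as the last step left them, time stands still between calls to the robot, and variables do not carry over. Pictures are saved under pics/ and viewed, and the job is handed in when it is done.

Besides the shell and the picture viewer there is one more tool, called after ">>>" as name(argument=value, ...) on one line, values as JSON. move_arm: Moves the arm, as the interface text tells. Its arguments: {"type":"object","properties":{"increments":{"type":"array","items":{"type":"array","items":{"type":"number"}}},"newtons":{"type":"number"}},"required":["increments"]}

```bash
ls; mkdir -p pics
python3 - <<'E'
from cell import ctrl,capture,camera_model
import cv2
print(ctrl.read_state(), ctrl.grasp_offset)
for n in("scene","top","wrist"):
    print(n,camera_model(n)); cv2.imwrite(f"pics/{n}0.png",capture(n))
E
```

```text
pics
{'clock': 0.0, 'joint_positions': array([-80.96806001,  30.77950913,  -0.25381775,  88.17283306,
         0.15031978,  61.15007976,  -4.07850759]), 'joint_vel': array([ 0.0838555 , -0.02279287, -0.07552881, -0.05009483, -0.043268  ,
        0.12233475,  0.12341177]), 'joint_efforts': array([-7.16955174e-05, -5.83388114e+01,  1.04932118e+00, -2.59118342e+01,
        1.24467132e-02,  9.20426915e-03, -2.13890098e-05]), 'ee_pos': array([0.14416977, 0.63314801, 0.23037589]), 'eef_rot': array([-1.79898282e+02,  8.90335925e-03,  1.67180391e+02]), 'contact_force': array([0.1014823 , 0.29579534, 1.11860847]), 'torque': array([-0.03184688,  0.0121817 ,  0.00153981]), 'width': 0.08546031749340112} 0.0187
scene {'fx': 426.4776636865417, 'fy': 426.4776636865417, 'cx': 251.17625387857063, 'cy': 196.6033270871608, 'k1': -0.14684336702380252, 'origin': array([ 0.42237985, -0.43391829,  0.81283008]), 'rotation': array([ 33.45263911,  -0.73103411, -16.04520646])}
top {'fx': 448.8745464353324, 'fy': 448.8745464353324, 'cx': 255.91316859974725, 'cy': 186.08342016423111, 'k1': -0.1679066981468952, 'origin': array([0.44943291, 0.02246253, 0.95491511]), 'rotation': array([  6.06046093,  -0.32628079, -88.42410788])}
wrist {'fx': 332.27544696734435, 'fy': 332.27544696734435, 'cx': 257.7970741738197, 'cy': 192.94414390053655, 'k1': -0.004986646181382917, 'origin': array([0.06632724, 0.65186815, 0.37310604]), 'rotation': array([-18.28414822,   0.12791571,  77.16181331])}
```

View pics/scene0.png

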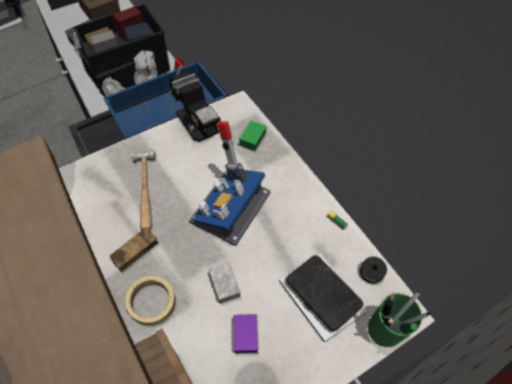

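View pics/top0.png

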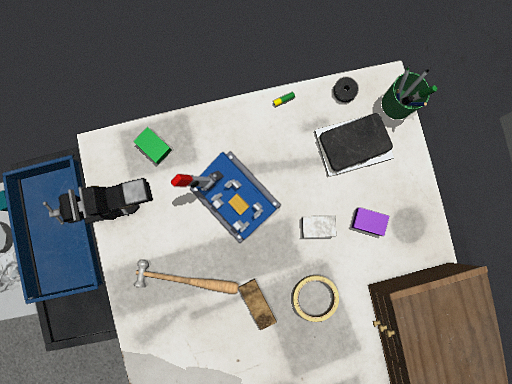

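View pics/wrist0.png

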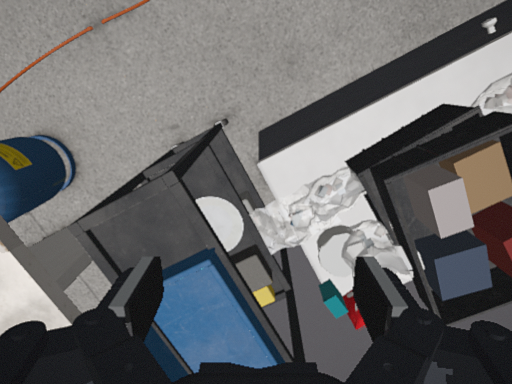

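```bash
cat > h.py <<'E'
import numpy as np, cv2
from scipy.spatial.transform import Rotation as Ro
from cell import ctrl,capture,camera_model
def RM(e): return Ro.from_euler('xyz',e,degrees=True).as_matrix()
def KD(m): return np.array([[m['fx'],0,m['cx']],[0,m['fy'],m['cy']],[0,0,1.]]),np.array([m['k1'],0,0,0.])
def ray(m,uv):
    K,D=KD(m); p=cv2.undistortPoints(np.array(uv,float).reshape(-1,1,2),K,D).reshape(-1,2)
    d=np.c_[p[:,0],-p[:,1],-np.ones(len(p))]@RM(m['rotation']).T
    return np.array(m['origin']),d
def onz(m,uv,z):
    o,d=ray(m,uv); return o+d*((z-o[2])/d[:,2])[:,None]
def proj(m,P):
    K,D=KD(m); c=(np.atleast_2d(P)-m['origin'])@RM(m['rotation'])
    p=np.c_[c[:,0]/-c[:,2],-c[:,1]/-c[:,2]]; r=(p**2).sum(1)[:,None]; p=p*(1+m['k1']*r)
    return p*[m['fx'],m['fy']]+[m['cx'],m['cy']]
def tri(ms,uvs):
    A=np.zeros((3,3));b=np.zeros(3);L=[]
    for m,uv in zip(ms,uvs):
        o,d=ray(m,[uv]);d=d[0]/np.linalg.norm(d[0]);P=np.eye(3)-np.outer(d,d);A+=P;b+=P@o;L.append((P,o))
    x=np.linalg.solve(A,b); return x,[np.linalg.norm(P@(x-o)) for P,o in L]
E
python3 - <<'E'
import cv2
a=cv2.imread('pics/top0.png');b=cv2.imread('pics/scene0.png')
def crop(i,x0,y0,w,h,s,n): cv2.imwrite(n,cv2.resize(i[y0:y0+h,x0:x0+w],None,fx=s,fy=s,interpolation=cv2.INTER_CUBIC))
crop(a,160,140,130,110,6,'pics/t1.png');crop(b,180,110,100,100*1+35,4.4,'pics/s1.png')
crop(a,290,200,60,45,8,'pics/t2.png');crop(b,195,250,60,60,8,'pics/s2.png')
E
```

```text
(no output)
```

View pics/t1.png

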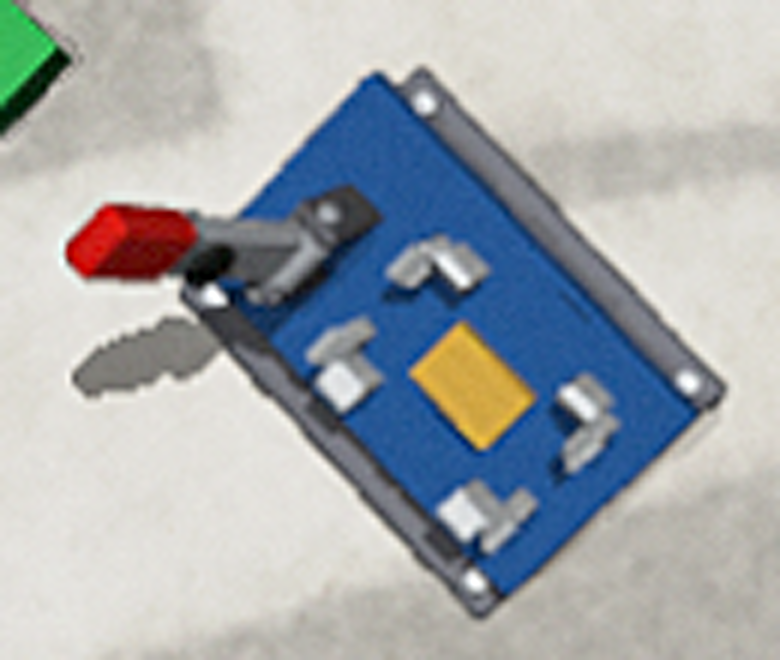

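View pics/s1.png

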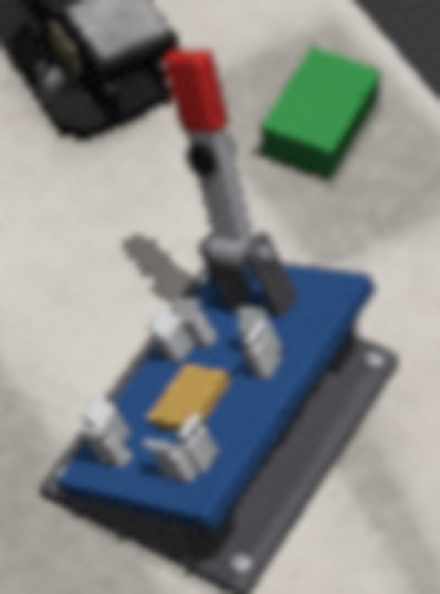

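View pics/t2.png

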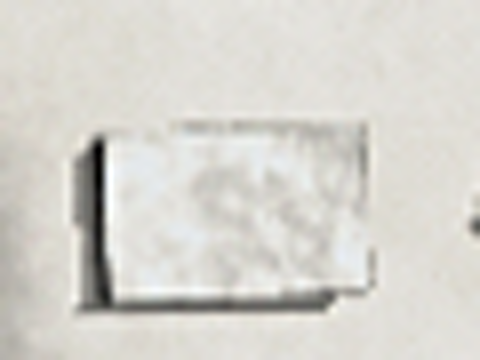

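View pics/s2.png

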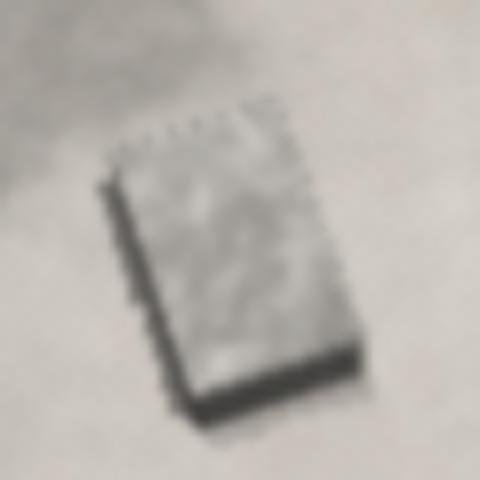

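Run:
```python
from h import *
mt,ms=camera_model('top'),camera_model('scene')
T=lambda c:[(c[0]+.5)/6-.5+160,(c[1]+.5)/6-.5+140]
S=lambda c:[(c[0]+.5)/4.4-.5+180,(c[1]+.5)/4.4-.5+110]
pts={'A':((377,72),(370,280)),'B':((708,400),(208,525)),'C':((500,600),(62,480)),
'p+y+x':((463,322),(230,378)),'p-y+x':((536,397),(205,427)),'p-y-x':((485,450),(148,413)),'p+y-x':((411,372),(188,366))}
R={}
for k,(a,b) in pts.items():
    x,e=tri([mt,ms],[T(a),S(b)]);R[k]=x;print(k,x.round(4),np.round(e,4))
pc=np.mean([R[k] for k in R if k[0]=='p'],0);print('pad',pc)
d=R['A']-R['B'];print('yawAB',np.degrees(np.arctan2(d[1],d[0])),np.linalg.norm(d))
d=R['B']-R['C'];print('BC',np.degrees(np.arctan2(d[1],d[0])),d)
for a,b in(('p+y+x','p-y+x'),('p+y-x','p-y-x')):
    d=R[a]-R[b];print(np.degrees(np.arctan2(d[1],d[0])),np.linalg.norm(d))
d=R['A']-R['B'];a=np.arctan2(d[1],d[0]);t=np.radians(25)
y=np.array([np.cos(a),np.sin(a),0]);x=np.array([np.sin(a)*np.cos(t),-np.cos(a)*np.cos(t),np.sin(t)]);z=np.cross(x,y)
M=np.c_[x,y,z];print('z',z)
s=(pc[2]-.046)/z[2];o=pc-s*z;print('pad height',s,'origin',o)
for k in R:print(k,(M.T@(R[k]-o)).round(4))
# block: top corners in top / scene
T2=lambda c:[(c[0]+.5)/8-.5+290,(c[1]+.5)/8-.5+200];S2=lambda c:[(c[0]+.5)/8-.5+195,(c[1]+.5)/8-.5+250]
bt=[T2(c) for c in((104,135),(366,124),(372,290),(112,302))];bs=[S2(c) for c in((110,150),(190,395),(360,345),(278,100))]
for m,q in((mt,bt),(ms,bs)):
    P=onz(m,q,.028);print(P.round(4).tolist(),P.mean(0),[np.linalg.norm(P[i]-P[(i+1)%4]).round(4) for i in range(4)])
```

```text
A [0.6115 0.0893 0.0656] [0.0003 0.0003]
B [ 0.5023 -0.0239  0.0661] [0.0026 0.0026]
C [0.4391 0.0435 0.0229] [0.0025 0.0025]
p+y+x [0.5303 0.058  0.0555] [0.0008 0.0008]
p-y+x [0.5085 0.0325 0.0584] [0.0037 0.0037]
p-y-x [0.4875 0.0494 0.0551] [0.0007 0.0007]
p+y-x [0.5134 0.0754 0.0479] [0.0007 0.0007]
pad [0.50993697 0.0538283  0.05421209]
yawAB 46.023944543633384 0.15731204171630359
BC -46.84219913758318 [ 0.06319818 -0.06739863  0.04318377]
49.5136482669801 0.03366279278991163
45.13715415785183 0.03738788832889217
z [-0.3041288   0.29344824  0.90630779]
pad height 0.009061034382020524 origin [0.51269269 0.05116936 0.046     ]
A [ 0.0487  0.0961 -0.0011]
B [ 0.049  -0.0612 -0.0006]
C [-0.0529 -0.0566 -0.0008]
p+y+x [0.0112 0.0172 0.0053]
p-y+x [ 0.0142 -0.0163  0.007 ]
p-y-x [-0.0114 -0.0188  0.0154]
p+y-x [-0.014   0.0179  0.0086]
[[0.4876, -0.0783, 0.028], [0.4921, -0.1466, 0.028], [0.4491, -0.1488, 0.028], [0.4446, -0.0812, 0.028]] [ 0.46833445 -0.11373214  0.028     ] [np.float64(0.0685), np.float64(0.043), np.float64(0.0677), np.float64(0.0431)]
[[0.4457, -0.08, 0.028], [0.4496, -0.1475, 0.028], [0.4922, -0.1461, 0.028], [0.4895, -0.078, 0.028]] [ 0.46924937 -0.11288606  0.028     ] [np.float64(0.0676), np.float64(0.0426), np.float64(0.0682), np.float64(0.0438)]
```

```bash
cat >> h.py <<'E'
def nestR(a,t=25):
    a=np.radians(a);t=np.radians(t)
    y=np.array([np.cos(a),np.sin(a),0]);x=np.array([np.sin(a)*np.cos(t),-np.cos(a)*np.cos(t),np.sin(t)])
    return np.c_[x,y,np.cross(x,y)]
def plan(wps,n,p=None,R=None,hand=None,dec=4):
    """wps: list of (pos,R or None) , n rows each; prints rows in tool axes, rounded with error carry"""
    s=ctrl.read_state()
    p=np.array(s['ee_pos']) if p is None else np.array(p,float);R=RM(s['eef_rot']) if R is None else R
    for (q,Q),k in zip(wps,n):
        q=np.array(q,float);Q=R if Q is None else Q
        p0=p.copy();w=Ro.from_matrix(R.T@Q).as_rotvec();R0=R
        for i in range(1,k+1):
            tp=p0+(q-p0)*i/k; t=np.round(R.T@(tp-p),dec)
            TR=R0@Ro.from_rotvec(w*i/k).as_matrix(); r=np.round(Ro.from_matrix(R.T@TR).as_rotvec(),3)
            p=p+R@t; R=R@Ro.from_rotvec(r).as_matrix()
            print([hand if hand is not None else .085]+[float(v) for v in t+0.]+[float(v) for v in r+0.])
        print('--',p.round(4),Ro.from_matrix(R).as_euler('xyz',degrees=True).round(1))
    return p,R
E
python3 - <<'E'
from h import *
mt=camera_model('top')
print(onz(mt,[(370,285),(487,265),(385,330),(390,383),(512,384)],.65).round(3))
print(onz(mt,[(60,215),(145,190),(90,185)],.1).round(3))
plan([((.40,.33,.30),RM([180,0,130])),((.50,.05,.30),RM([180,0,93.4]))],(10,8),dec=3)
E
```

```text
[[ 0.416 -0.058  0.65 ]
 [ 0.43  -0.144  0.65 ]
 [ 0.385 -0.069  0.65 ]
 [ 0.348 -0.074  0.65 ]
 [ 0.341 -0.17   0.65 ]]
[[0.472 0.404 0.1  ]
 [0.527 0.234 0.1  ]
 [0.533 0.345 0.1  ]]
[0.085, -0.032, -0.024, -0.007, 0.0, 0.0, 0.065]
[0.085, -0.033, -0.022, -0.007, 0.0, 0.0, 0.065]
[0.085, -0.034, -0.019, -0.007, 0.0, 0.0, 0.065]
[0.085, -0.036, -0.018, -0.007, 0.0, 0.0, 0.065]
[0.085, -0.037, -0.015, -0.007, -0.001, 0.0, 0.064]
[0.085, -0.037, -0.012, -0.006, 0.0, 0.0, 0.065]
[0.085, -0.039, -0.01, -0.007, 0.0, 0.0, 0.065]
[0.085, -0.039, -0.008, -0.007, 0.0, 0.0, 0.065]
[0.085, -0.039, -0.005, -0.007, 0.0, 0.0, 0.065]
[0.085, -0.04, -0.002, -0.007, 0.0, 0.0, 0.065]
-- [0.4005 0.3301 0.2999] [-180.    0.  130.]
[0.085, -0.035, -0.013, 0.0, 0.0, 0.0, 0.08]
[0.085, -0.036, -0.01, 0.0, 0.0, 0.0, 0.08]
[0.085, -0.036, -0.007, 0.0, 0.0, 0.0, 0.08]
[0.085, -0.037, -0.005, 0.0, 0.0, 0.0, 0.079]
[0.085, -0.037, -0.001, 0.0, 0.0, 0.0, 0.08]
[0.085, -0.037, 0.001, 0.0, 0.0, 0.0, 0.08]
[0.085, -0.037, 0.005, 0.0, 0.0, 0.0, 0.08]
[0.085, -0.036, 0.007, 0.0, 0.0, 0.0, 0.08]
-- [0.4995 0.0503 0.3001] [180.    0.   93.4]
```

Run:
```python
from h import *
mt=camera_model('top');ms=camera_model('scene')
for z in (0,.1,.3,.5,.65):
  print(z,'scene',onz(ms,[(50,135),(145,384),(138,345),(160,335)],z).round(3)[:,:2].tolist(),'top',onz(mt,[(370,285),(487,265),(395,383)],z).round(3)[:,:2].tolist())
cv2.imwrite('pics/t3.png',cv2.resize(cv2.imread('pics/top0.png')[240:384,340:512],None,fx=4,fy=4))
cv2.imwrite('pics/s3.png',cv2.resize(cv2.imread('pics/scene0.png')[224:384,0:200],None,fx=3.5,fy=3.5))
```

```text
0 scene [[0.127, 0.406], [0.281, -0.262], [0.281, -0.187], [0.325, -0.179]] top [[0.346, -0.229], [0.389, -0.5], [0.132, -0.292]]
0.1 scene [[0.163, 0.303], [0.299, -0.283], [0.298, -0.218], [0.337, -0.21]] top [[0.356, -0.203], [0.395, -0.445], [0.165, -0.259]]
0.3 scene [[0.236, 0.096], [0.333, -0.326], [0.333, -0.278], [0.361, -0.273]] top [[0.378, -0.15], [0.408, -0.336], [0.232, -0.193]]
0.5 scene [[0.309, -0.111], [0.368, -0.368], [0.368, -0.339], [0.385, -0.336]] top [[0.4, -0.098], [0.42, -0.226], [0.298, -0.127]]
0.65 scene [[0.363, -0.266], [0.394, -0.4], [0.394, -0.385], [0.403, -0.383]] top [[0.416, -0.058], [0.43, -0.144], [0.348, -0.078]]
```

View pics/t3.png

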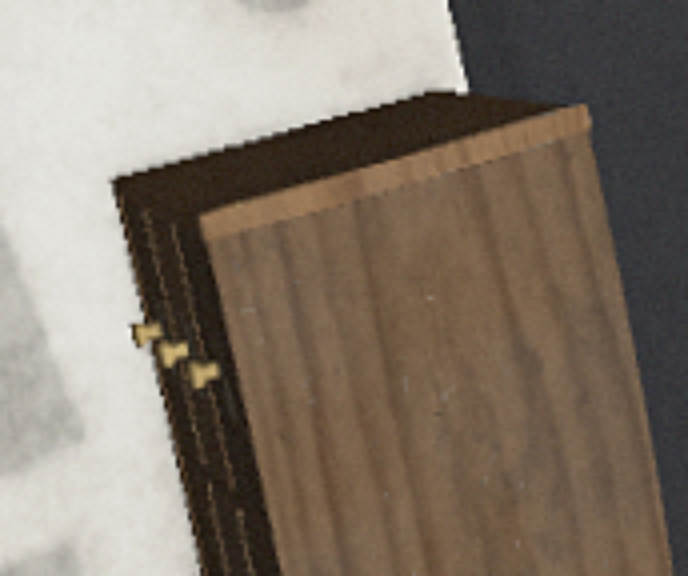

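View pics/s3.png

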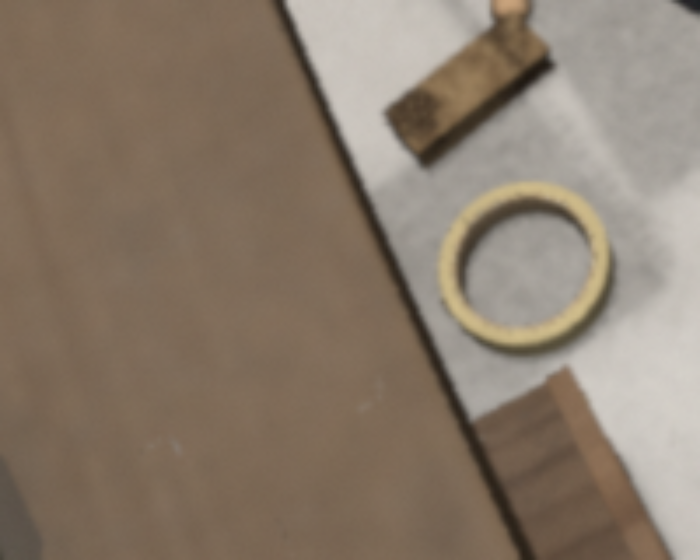

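>>> move_arm(increments=[[0.085,-0.032,-0.024,-0.007,0,0,0.065],[0.085,-0.033,-0.022,-0.007,0,0,0.065],[0.085,-0.034,-0.019,-0.007,0,0,0.065],[0.085,-0.036,-0.018,-0.007,0,0,0.065],[0.085,-0.037,-0.015,-0.007,0,0,0.065],[0.085,-0.037,-0.012,-0.006,0,0,0.065],[0.085,-0.039,-0.01,-0.007,0,0,0.065],[0.085,-0.039,-0.008,-0.007,0,0,0.065]])

```text
clock: 0.82
ee_pos: [0.3498, 0.3889, 0.2865]
eef_rot: [-180.0, -0.0, 137.2]
contact_force: [1.4, 0.1, 0.6]
width: 0.0853
```

>>> move_arm(increments=[[0.085,-0.039,-0.005,-0.007,0,0,0.065],[0.085,-0.04,-0.002,-0.007,0,0,0.065],[0.085,-0.035,-0.013,0,0,0,0.08],[0.085,-0.036,-0.01,0,0,0,0.08],[0.085,-0.036,-0.007,0,0,0,0.08],[0.085,-0.037,-0.005,0,0,0,0.08],[0.085,-0.037,-0.001,0,0,0,0.08],[0.085,-0.037,0.001,0,0,0,0.08]])

```text
clock: 1.48
ee_pos: [0.4745, 0.1184, 0.3003]
eef_rot: [180.0, -0.0, 102.2]
contact_force: [1.6, 0.1, -0.5]
width: 0.0851
```

Run:
```python
from h import *
s=ctrl.read_state();print({k:np.round(s[k],3).tolist() for k in('clock','joint_positions','ee_pos','eef_rot','contact_force')})
m=camera_model('wrist');im=capture('wrist');cv2.imwrite('pics/w1.png',im)
import pickle;pickle.dump(m,open('w1.pkl','wb'))
```

```text
{'clock': 1.483, 'joint_positions': [-42.604, 10.792, 26.896, 108.526, -5.525, 61.927, -1.299], 'ee_pos': [0.474, 0.118, 0.3], 'eef_rot': [179.991, -0.015, 102.215], 'contact_force': [1.565, 0.066, -0.533]}
```

View pics/w1.png

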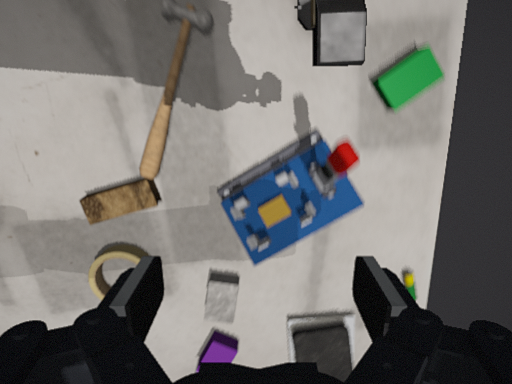

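Run:
```python
from h import *
plan([((.469,-.113,.12),RM([180,0,93.4]))],(8,),dec=3)
```

```text
[0.085, -0.027, -0.006, 0.023, 0.0, 0.0, 0.017]
[0.085, -0.027, -0.006, 0.022, 0.0, 0.001, 0.018]
[0.085, -0.028, -0.006, 0.023, 0.001, 0.0, 0.017]
[0.085, -0.027, -0.005, 0.023, 0.0, 0.001, 0.018]
[0.085, -0.027, -0.005, 0.022, 0.0, 0.0, 0.017]
[0.085, -0.028, -0.004, 0.023, 0.0, 0.001, 0.018]
[0.085, -0.028, -0.003, 0.023, 0.0, 0.0, 0.017]
[0.085, -0.027, -0.003, 0.022, 0.0, 0.001, 0.018]
-- [ 0.4693 -0.1127  0.1202] [180.   -0.   93.4]
```

>>> move_arm(increments=[[0.085,-0.027,-0.006,0.023,0,0,0.017],[0.085,-0.027,-0.006,0.022,0,0,0.018],[0.085,-0.028,-0.006,0.023,0,0,0.017],[0.085,-0.027,-0.005,0.023,0,0,0.018],[0.085,-0.027,-0.005,0.022,0,0,0.017],[0.085,-0.028,-0.004,0.023,0,0,0.018],[0.085,-0.028,-0.003,0.023,0,0,0.017],[0.085,-0.027,-0.003,0.022,0,0,0.018]])

```text
clock: 2.2
ee_pos: [0.4706, -0.1033, 0.1181]
eef_rot: [-180.0, 0.0, 94.4]
contact_force: [0.1, -0.5, -0.0]
width: 0.0848
```

Run:
```python
from h import *
s=ctrl.read_state();print({k:np.round(s[k],3).tolist() for k in('clock','joint_positions','ee_pos','eef_rot','contact_force')})
m=camera_model('wrist');im=capture('wrist');cv2.imwrite('pics/w2.png',im)
c=onz(m,[(256,300)],.028);print(c)
import pickle;pickle.dump(m,open('w2.pkl','wb'))
```

```text
{'clock': 2.2, 'joint_positions': [-15.366, 26.672, 27.877, 119.402, -19.762, 38.339, 30.08], 'ee_pos': [0.471, -0.103, 0.118], 'eef_rot': [-179.993, 0.007, 94.409], 'contact_force': [0.119, -0.497, -0.013]}
[[ 0.47655347 -0.19225399  0.028     ]]
```

View pics/w2.png

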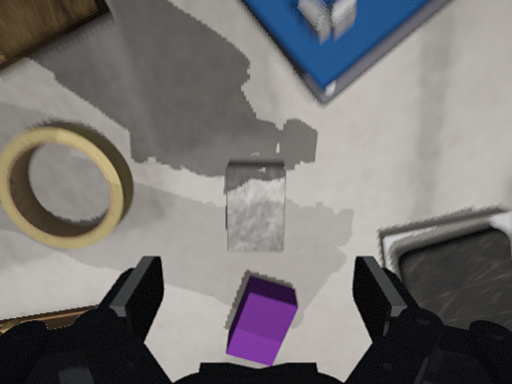

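Run:
```python
from h import *
import pickle;m=pickle.load(open('w2.pkl','rb'))
P=onz(m,[(227,190),(286,190),(284,251),(227,251)],.028);print(P.round(4),P.mean(0))
im=cv2.imread('pics/w2.png');cv2.imwrite('pics/w2z.png',cv2.resize(im[140:270,200:320],None,fx=4.5,fy=4.5))
print(ctrl.read_state()['ee_pos'])
plan([((.469,-.113,.05),RM([180,0,93.4])),((.469,-.113,.004),RM([180,0,93.4]))],(4,3))
```

```text
[[ 0.4481 -0.0987  0.028 ]
 [ 0.4914 -0.0953  0.028 ]
 [ 0.495  -0.1454  0.028 ]
 [ 0.4505 -0.1488  0.028 ]] [ 0.47127225 -0.12206402  0.028     ]
[ 0.4676826  -0.10926111  0.11524256]
[0.085, -0.0009, 0.0003, 0.0163, -0.001, 0.001, 0.002]
[0.085, -0.0009, 0.0004, 0.0163, -0.001, 0.001, 0.003]
[0.085, -0.0009, 0.0003, 0.0163, -0.002, 0.001, 0.002]
[0.085, -0.001, 0.0003, 0.0163, -0.001, 0.001, 0.003]
-- [ 0.469 -0.113  0.05 ] [180.   -0.   93.4]
[0.085, 0.0, 0.0, 0.0153, 0.0, 0.0, 0.0]
[0.085, 0.0, 0.0, 0.0154, 0.0, 0.0, 0.0]
[0.085, 0.0, 0.0, 0.0153, 0.0, 0.0, 0.0]
-- [ 0.469 -0.113  0.004] [180.   -0.   93.4]
```

View pics/w2z.png

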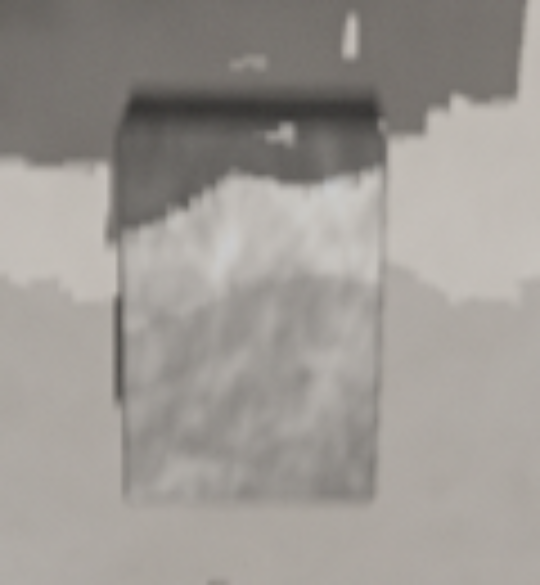

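>>> move_arm(increments=[[0.085,0,0,0,0,0,0],[0.085,0,0,0,0,0,0],[0.085,0,0,0,0,0,0]])

```text
clock: 2.5
ee_pos: [0.4714, -0.101, 0.1197]
eef_rot: [180.0, -0.0, 94.5]
contact_force: [0.3, 0.2, 0.4]
width: 0.0851
```

Run:
```python
from h import *
m=camera_model('wrist');s=ctrl.read_state();im=capture('wrist');print(s['ee_pos'],s['eef_rot'])
cv2.imwrite('pics/w3.png',im);cv2.imwrite('pics/w3z.png',cv2.resize(im[120:300,180:340],None,fx=3.3,fy=3.3))
import pickle;pickle.dump(m,open('w3.pkl','wb'))
plan([((.469,-.113,.05),RM([180,0,93.4])),((.469,-.113,.004),RM([180,0,93.4]))],(4,3))
```

```text
[ 0.47140608 -0.10101065  0.11974808] [ 1.79954073e+02 -3.42476372e-02  9.45180922e+01]
[0.085, -0.003, -0.0009, 0.0175, 0.0, 0.0, 0.005]
[0.085, -0.003, -0.0009, 0.0175, 0.001, 0.0, 0.005]
[0.085, -0.003, -0.0009, 0.0175, 0.0, 0.0, 0.005]
[0.085, -0.0031, -0.0009, 0.0174, 0.0, -0.001, 0.005]
-- [ 0.469  -0.1131  0.05  ] [180.    0.   93.4]
[0.085, 0.0, 0.0, 0.0153, 0.0, 0.0, 0.0]
[0.085, 0.0, 0.0, 0.0154, 0.0, 0.0, 0.0]
[0.085, 0.0001, 0.0, 0.0153, 0.0, 0.0, 0.0]
-- [ 0.469 -0.113  0.004] [180.    0.   93.4]
```

View pics/w3z.png

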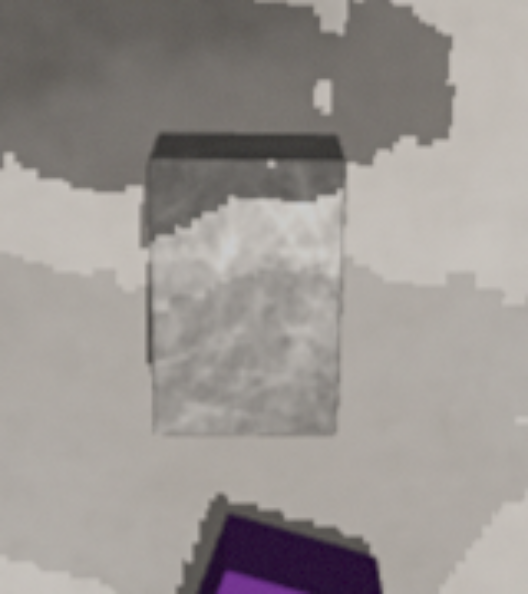

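Run:
```python
from h import *
import pickle;m=pickle.load(open('w3.pkl','rb'))
Z=lambda c:[(c[0]+.5)/3.3-.5+180,(c[1]+.5)/3.3-.5+120]
P=onz(m,[Z(c) for c in((147,158),(345,158),(337,434),(153,434))],.028);print(P.round(4),P.mean(0))
for i in range(4):
    d=P[(i+1)%4]-P[i];print(np.linalg.norm(d),np.degrees(np.arctan2(d[1],d[0])))
```

```text
[[ 0.4461 -0.08    0.028 ]
 [ 0.4895 -0.0766  0.028 ]
 [ 0.4946 -0.1442  0.028 ]
 [ 0.4507 -0.1476  0.028 ]] [ 0.47021259 -0.11211313  0.028     ]
0.0434876472998952 4.492147073087671
0.06777880788189389 -85.68676455349517
0.043987419455850274 -175.51370946215715
0.06777771496979199 93.8907404357104
```

>>> move_arm(increments=[[0.085,-0.003,-0.0007,0.018,0,0,0.009],[0.085,-0.003,-0.0007,0.018,0,0,0],[0.085,-0.003,-0.0007,0.018,0,0,0],[0.085,-0.0026,-0.0007,0.018,0,0,0],[0.085,0,0,0.016,0,0,0],[0.085,0,0,0.015,0,0,0],[0.085,0,0,0.0137,0,0,0],[0.085,0,0,0,0,0,0]])

```text
clock: 3.22
ee_pos: [0.4684, -0.1122, 0.0014]
eef_rot: [-179.9, -0.1, 94.0]
contact_force: [-0.8, 0.5, 1.0]
width: 0.0854
```

>>> move_arm(increments=[[0.085,0,0,0,0,0,0],[0.03,0,0,0,0,0,0],[0.03,0,0,0,0,0,0],[0.03,0,0,0,0,0,0],[0.03,0,0,0,0,0,0],[0.03,0,0,0,0,0,0]], newtons=70)

```text
clock: 3.72
ee_pos: [0.4698, -0.1139, 0.0037]
eef_rot: [179.9, -0.0, 93.9]
contact_force: [-0.5, 1.1, 9.6]
width: 0.0428
```

Run:
```python
from h import *
s=ctrl.read_state();print({k:np.round(s[k],4).tolist() for k in('clock','joint_positions','ee_pos','eef_rot','contact_force','width')})
```

```text
{'clock': 3.7167, 'joint_positions': [-6.3152, 38.9921, 18.3438, 120.4352, -28.4861, 24.5998, 38.2853], 'ee_pos': [0.4698, -0.1139, 0.0037], 'eef_rot': [179.8926, -0.008, 93.9092], 'contact_force': [-0.4638, 1.1204, 9.6258], 'width': 0.0428}
```

>>> move_arm(increments=[[0.03,0,0,-0.01,0,0,0],[0.03,0,0,-0.03,0,0,0],[0.03,0,0,-0.035,0,0,0],[0.03,0.01,0,-0.035,0,0,0],[0.03,0.02,0,-0.035,0,0,0],[0.03,0.02,0,-0.03,0,0,0],[0.03,0.01,0,-0.02,0,0,0],[0.03,0,0,0,0,0,0]])

```text
clock: 4.38
ee_pos: [0.4662, -0.0514, 0.201]
eef_rot: [179.7, -0.1, 94.1]
contact_force: [0.4, 0.2, -7.5]
width: 0.0425
```

>>> move_arm(increments=[[0.03,0,0,0,0,0,0],[0.03,0,0,0,0,0,0]])

```text
clock: 4.55
ee_pos: [0.4632, -0.0547, 0.1965]
eef_rot: [-179.9, 0.0, 93.9]
contact_force: [-0.3, 0.2, -6.7]
width: 0.0423
```

Run:
```python
from h import *
m=camera_model('wrist');s=ctrl.read_state();im=capture('wrist')
print({k:np.round(s[k],4).tolist() for k in('clock','joint_positions','ee_pos','eef_rot','contact_force','width')})
cv2.imwrite('pics/w4.png',im)
import pickle;pickle.dump(m,open('w4.pkl','wb'))
```

```text
{'clock': 4.55, 'joint_positions': [-26.783, 17.5527, 33.438, 118.3615, -12.9317, 47.7333, 18.0837], 'ee_pos': [0.4632, -0.0547, 0.1965], 'eef_rot': [-179.8509, 0.0094, 93.8692], 'contact_force': [-0.2774, 0.2387, -6.713], 'width': 0.0423}
```

View pics/w4.png

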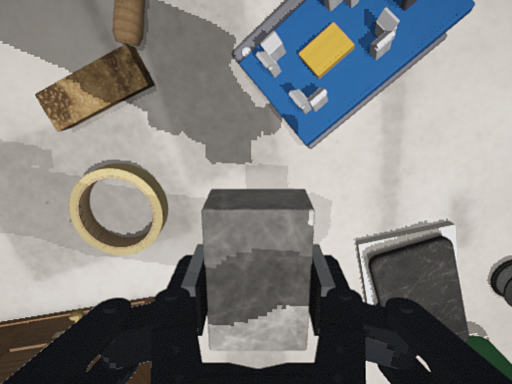

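>>> move_arm(increments=[[0.03,0.02,0,-0.01,0,0,0],[0.03,0.025,0,-0.02,0,0,0],[0.03,0.02,0,-0.01,0,0,0],[0.03,0.005,0,0,0,0,0],[0.03,0,0,0,0,0,0],[0.03,0,0,0,0,0,0],[0.03,0,0,0,0,0,0],[0.03,0,0,0,0,0,0]])

```text
clock: 5.27
ee_pos: [0.4594, 0.014, 0.2367]
eef_rot: [-179.9, 0.1, 93.8]
contact_force: [0.8, -0.3, -6.9]
width: 0.0428
```

Run:
```python
from h import *
m=camera_model('wrist');s=ctrl.read_state();im=capture('wrist')
print({k:np.round(s[k],4).tolist() for k in('clock','joint_positions','ee_pos','eef_rot','contact_force','width')})
cv2.imwrite('pics/w5.png',im);cv2.imwrite('pics/w5z.png',cv2.resize(im[0:220,180:440],None,fx=3,fy=2.7*1.1111,interpolation=cv2.INTER_CUBIC)[:600])
import pickle;pickle.dump(m,open('w5.pkl','wb'))
```

```text
{'clock': 5.2667, 'joint_positions': [-36.1168, 12.7538, 33.2304, 116.9584, -8.6654, 52.7428, 5.4977], 'ee_pos': [0.4594, 0.014, 0.2367], 'eef_rot': [-179.8957, 0.0609, 93.7529], 'contact_force': [0.7591, -0.2514, -6.9322], 'width': 0.0428}
```

View pics/w5.png

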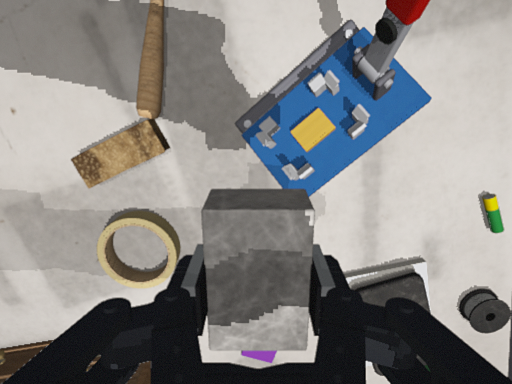

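Run:
```python
import cv2
im=cv2.imread('pics/w5.png');cv2.imwrite('pics/w5z.png',cv2.resize(im[0:200,230:440],None,fx=3,fy=3,interpolation=cv2.INTER_CUBIC))
```

```text
(no output)
```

View pics/w5z.png

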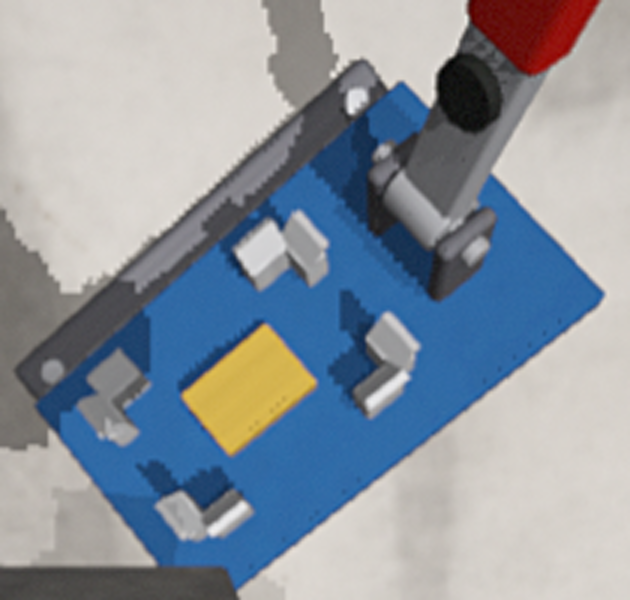

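```bash
cat > fit.py <<'E'
from h import *
import pickle
from scipy.optimize import least_squares
mt,ms=camera_model('top'),camera_model('scene');mw=pickle.load(open('w5.pkl','rb'))
T=lambda c:[(c[0]+.5)/6-.5+160,(c[1]+.5)/6-.5+140]
S=lambda c:[(c[0]+.5)/4.4-.5+180,(c[1]+.5)/4.4-.5+110]
W=lambda c:[(c[0]+.5)/3-.5+230,(c[1]+.5)/3-.5]
obs=[(mt,T,dict(A=(377,72),B=(708,400),C=(500,600),pp=(463,322),pm=(536,397),mm=(485,450),mp=(411,372))),
(ms,S,dict(A=(370,280),B=(208,525),C=(62,480),pp=(230,378),pm=(205,427),mm=(148,413),mp=(188,366))),
(mw,W,dict(A=(604,294),D=(402,82),C=(37,405),pp=(318,383),pm=(233,455),mm=(181,395),mp=(265,322),H=(430,200)))]
def pts(q):
    ox,oy,a,h,xh,y1,y2=q;h*=1
    return dict(A=(xh,y1,0),B=(xh,y2,0),C=(-xh,y2,0),D=(-xh,y1,0),pp=(.013,.018,h),pm=(.013,-.018,h),mm=(-.013,-.018,h),mp=(-.013,.018,h),H=(0,.07,.038))
def res(q,use=(0,1,2),full=False):
    M=nestR(q[2]*100);o=np.array([q[0],q[1],.046]);P=pts(q);r=[]
    for i in use:
        m,f,d=obs[i]
        for k,c in d.items():
            e=proj(m,o+M@np.array(P[k]))[0]-f(c);r.append(e)
            if full:print(i,k,e.round(2))
    return np.concatenate(r)
q0=[.512,.052,.455,.008,.05,.096,-.06]
if __name__=='__main__':
    for use in((0,1,2),(0,),(1,),(2,)):
        f=least_squares(res,q0,args=(use,),x_scale=[.01,.01,.01,.01,.01,.01,.01]);print(use,(f.x*1000).round(1),'rms',np.sqrt(np.mean(f.fun**2)).round(2))
    f=least_squares(res,q0,x_scale=.01);res(f.x,full=True)
    im=cv2.imread('pics/w5.png');im=cv2.resize(im[0:200,230:440],None,fx=3.8,fy=3,interpolation=cv2.INTER_CUBIC) if 0 else cv2.resize(im[0:200,230:440],None,fx=3,fy=3,interpolation=cv2.INTER_CUBIC)
    M=nestR(f.x[2]*100);o=np.array([f.x[0],f.x[1],.046])
    def ln(L):
        p=[(int((u-230+.5)*3),int((v+.5)*3)) for u,v in proj(mw,np.array([o+M@np.array(l) for l in L]))]
        cv2.polylines(im,[np.array(p)],False,(0,255,0),1)
    x,y=.024,.036
    ln([(x,y,.018),(x,-y,.018),(-x,-y,.018),(-x,y,.018),(x,y,.018)]);ln([(x,y,0),(x,-y,0),(-x,-y,0),(-x,y,0),(x,y,0)])
    for q in (1.65,1.9): ln([(0,.07,.038),(0,.07-.104*np.cos(q),.038+.104*np.sin(q))])
    cv2.imwrite('pics/w5o.png',im)
E
python3 fit.py
```

```text
(0, 1, 2) [512.6  52.9 450.    7.2  47.6  98.1 -59.5] rms 1.01
(0,) [510.6  52.  461.9   7.   52.6  96.5 -58.1] rms 0.25
(1,) [514.   52.  446.5   8.   46.9  95.1 -61.2] rms 1.01
(2,) [512.5  53.4 448.8   6.7  46.7  98.3 -58.8] rms 0.38
0 A [-1.27 -0.41]
0 B [-2.29  1.86]
0 C [ 1.11 -1.63]
0 pp [-0.7  -1.16]
0 pm [-0.56 -0.64]
0 mm [-0.47 -1.14]
0 mp [-0.3  -1.04]
1 A [ 0.24 -1.17]
1 B [ 0.15 -1.92]
1 C [-0.67  0.21]
1 pp [-0.03 -1.25]
1 pm [-3.06  0.1 ]
1 mm [0.61 1.41]
1 mp [ 0.26 -0.15]
2 A [0.32 0.86]
2 D [-1.16 -0.44]
2 C [-0.96  0.29]
2 pp [0.19 0.01]
2 pm [-0.92  0.52]
2 mm [0.07 0.71]
2 mp [0.69 0.44]
2 H [0.32 0.91]
```

View pics/w5o.png

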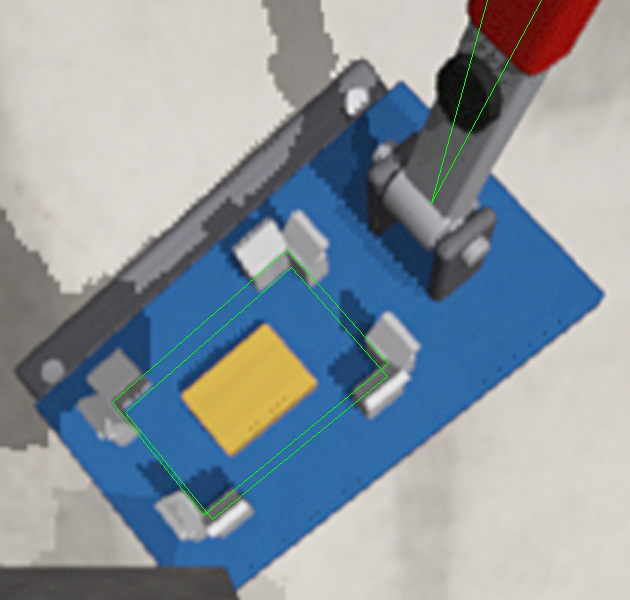

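Run:
```python
from h import *
import pickle;m=pickle.load(open('w5.pkl','rb'))
im=cv2.imread('pics/w5.png')
cv2.imwrite('pics/w5b.png',cv2.resize(im[180:360,190:330],None,fx=4,fy=3.3,interpolation=cv2.INTER_CUBIC))
Rt=RM([-179.9,.06,93.75]);p=np.array([.4594,.014,.2367])
for z in(.022,.024,.026):
    P=onz(m,[(201.5,210),(313,210),(308.5,350),(208,350)],p[2]+z);L=(P-p)@Rt;print(z,(L*1000).round(1).tolist(),(L.mean(0)*1000).round(1))
```

```text
0.022 [[34.2, -21.2, -22.0], [34.2, 22.2, -22.1], [-33.9, 23.7, -22.0], [-34.0, -21.9, -21.9]] [  0.1   0.7 -22. ]
0.024 [[35.0, -20.8, -24.0], [35.0, 21.8, -24.1], [-32.0, 23.3, -24.0], [-32.1, -21.6, -23.9]] [  1.5   0.7 -24. ]
0.026 [[35.8, -20.5, -26.0], [35.8, 21.5, -26.1], [-30.1, 23.0, -26.0], [-30.2, -21.2, -25.9]] [  2.8   0.7 -26. ]
```

View pics/w5b.png

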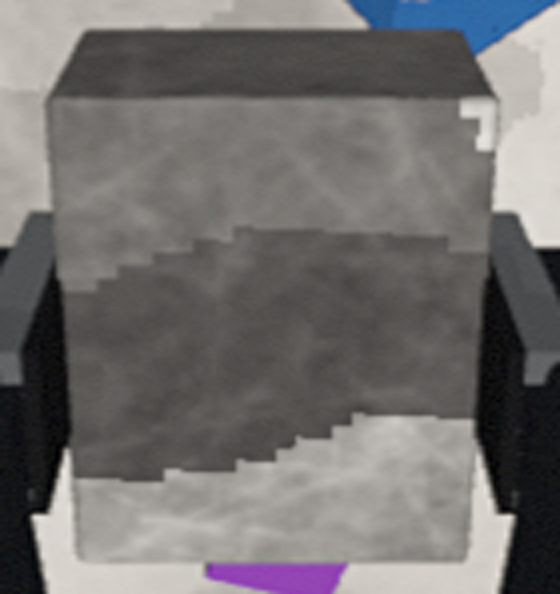

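>>> move_arm(increments=[[0.03,0,0,0,0,0,-0.11],[0.03,0,0,0,0,0,-0.11],[0.03,0,0,0,0,0,-0.11],[0.03,0,0,0,0,0,-0.11],[0.03,0,0,0,0,0,-0.11],[0.03,0,0,0,0,0,-0.11],[0.03,0,0,0,0,0,-0.11],[0.03,0,0,0,0,0,-0.11]])

```text
clock: 5.98
ee_pos: [0.4598, 0.0149, 0.2372]
eef_rot: [-180.0, -0.0, 144.6]
contact_force: [0.2, 0.4, -7.5]
width: 0.0427
```

Run:
```python
from h import *
s=ctrl.read_state()
print({k:np.round(s[k],3).tolist() for k in('clock','joint_positions','ee_pos','eef_rot','contact_force','width')})
```

```text
{'clock': 5.983, 'joint_positions': [-29.191, 12.062, 24.944, 116.584, -6.338, 52.658, 53.677], 'ee_pos': [0.46, 0.015, 0.237], 'eef_rot': [-179.959, -0.016, 144.553], 'contact_force': [0.229, 0.44, -7.473], 'width': 0.043}
```

>>> move_arm(increments=[[0.03,0,0,0,0,0,-0.118],[0.03,0,0,0,0,0,-0.118],[0.03,0,0,0,0,0,-0.118],[0.03,0,0,0,0,0,-0.118],[0.03,0,0,0,0,0,-0.118],[0.03,0,0,0,0,0,-0.118],[0.03,0,0,0,0,0,-0.118],[0.03,0,0,0,0,0,-0.118]])

```text
clock: 6.65
ee_pos: [0.4598, 0.0148, 0.2372]
eef_rot: [-180.0, -0.0, -161.3]
contact_force: [0.5, -0.4, -7.9]
width: 0.0426
```

>>> move_arm(increments=[[0.03,0,0,0,0,0,-0.118],[0.03,0,0,0,0,0,-0.118],[0.03,0,0,0,0,0,-0.118],[0.03,0,0,0,0,0,-0.05],[0.03,0,0,0,0,0,0],[0.03,0,0,0,0,0,0]])

```text
clock: 7.15
ee_pos: [0.4598, 0.015, 0.2373]
eef_rot: [180.0, -0.0, -138.6]
contact_force: [-0.1, 0.2, -7.2]
width: 0.0427
```

```bash
cat >> h.py <<'E'
O=np.array([.5125,.0532,.046]);N=nestR(45.0);TN=np.c_[-N[:,1],-N[:,0],-N[:,2]]
def st():
    s=ctrl.read_state();R=RM(s['eef_rot'])
    print({k:np.round(s[k],3).tolist() for k in('clock','joint_positions','ee_pos','eef_rot','contact_force','width')})
    print('nest mm',(N.T@(s['ee_pos']-O)*1000).round(1),'rot err deg(tool)',np.degrees(Ro.from_matrix(R.T@TN).as_rotvec()).round(2),'F nest',(N.T@s['contact_force']).round(2))
E
python3 - <<'E'
from h import *
st()
plan([(O+N@[0,.0008,.13],TN)],(8,),dec=3)
E
```

```text
{'clock': 7.15, 'joint_positions': [-19.521, 11.652, 13.74, 116.083, -3.446, 52.676, 127.408], 'ee_pos': [0.46, 0.015, 0.237], 'eef_rot': [179.987, -0.035, -138.63], 'contact_force': [-0.088, 0.163, -7.213], 'width': 0.043}
nest mm [ 71.6 -64.3 177.7] rot err deg(tool) [25.01 -0.83 -3.56] F nest [-3.21  0.05 -6.46]
[0.085, -0.008, 0.006, 0.009, 0.055, -0.002, -0.008]
[0.085, -0.008, 0.007, 0.009, 0.054, -0.002, -0.008]
[0.085, -0.007, 0.007, 0.009, 0.055, -0.001, -0.007]
[0.085, -0.008, 0.007, 0.008, 0.054, -0.002, -0.008]
[0.085, -0.008, 0.008, 0.007, 0.055, -0.002, -0.008]
[0.085, -0.008, 0.008, 0.008, 0.054, -0.002, -0.008]
[0.085, -0.008, 0.008, 0.007, 0.055, -0.002, -0.007]
[0.085, -0.008, 0.009, 0.006, 0.054, -0.001, -0.008]
-- [0.4738 0.0927 0.1638] [-155.   -0. -135.]
```

>>> move_arm(increments=[[0.03,-0.008,0.006,0.009,0.055,-0.002,-0.008],[0.03,-0.008,0.007,0.009,0.054,-0.002,-0.008],[0.03,-0.007,0.007,0.009,0.055,-0.001,-0.007],[0.03,-0.008,0.007,0.008,0.054,-0.002,-0.008],[0.03,-0.008,0.008,0.007,0.055,-0.002,-0.008],[0.03,-0.008,0.008,0.008,0.054,-0.002,-0.008],[0.03,-0.008,0.008,0.007,0.055,-0.002,-0.007],[0.03,-0.008,0.009,0.006,0.054,-0.001,-0.008]])

```text
clock: 7.82
ee_pos: [0.4741, 0.0941, 0.1639]
eef_rot: [-154.9, 0.2, -135.0]
contact_force: [-0.8, 0.1, -7.7]
width: 0.0427
```

>>> move_arm(increments=[[0.03,0,0,0,0,0,0],[0.03,0,0,0,0,0,0],[0.03,0,0,0,0,0,0]])

```text
clock: 8.07
ee_pos: [0.4738, 0.0932, 0.1642]
eef_rot: [-155.0, 0.0, -134.9]
contact_force: [0.8, -0.1, -7.4]
width: 0.0428
```

Run:
```python
from h import *
st();im=capture('wrist');m=camera_model('wrist')
import pickle;pickle.dump(m,open('w6.pkl','wb'))
cv2.imwrite('pics/w6.png',im);cv2.imwrite('pics/s6.png',capture('scene'))
plan([(O+N@[0,.0008,.05],TN)],(5,),dec=4)
```

```text
{'clock': 8.067, 'joint_positions': [-48.35, 18.343, 17.396, 126.806, 34.583, 34.746, 74.449], 'ee_pos': [0.474, 0.093, 0.164], 'eef_rot': [-155.038, 0.032, -134.936], 'contact_force': [0.751, -0.092, -7.364], 'width': 0.043}
nest mm [ -0.4   0.9 130.7] rot err deg(tool) [0.04 0.06 0.05] F nest [-2.57  0.47 -6.93]
[0.085, 0.0, 0.0001, 0.0161, 0.0, 0.0, 0.0]
[0.085, 0.0, 0.0001, 0.0162, 0.0, 0.001, 0.0]
[0.085, 0.0, 0.0, 0.0161, 0.0, 0.0, -0.001]
[0.085, 0.0, 0.0001, 0.0161, 0.0, 0.0, 0.0]
[0.085, 0.0, 0.0001, 0.0162, 0.0, 0.0, 0.0]
-- [0.4981 0.0687 0.0913] [-155.    0. -135.]
```

View pics/w6.png

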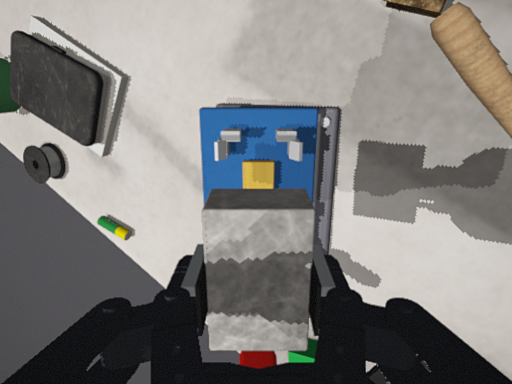

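View pics/s6.png

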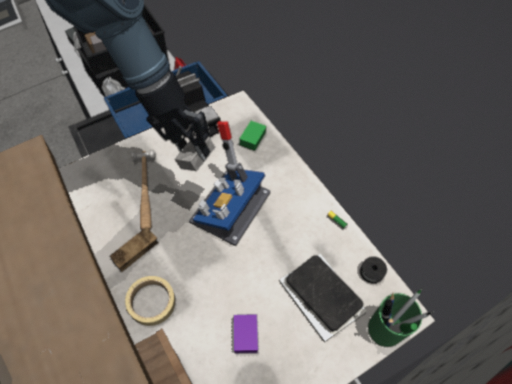

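Run:
```python
from h import *
import pickle;m=pickle.load(open('w6.pkl','rb'))
im=cv2.imread('pics/w6.png');im=cv2.resize(im[90:220,180:350],None,fx=4,fy=4,interpolation=cv2.INTER_CUBIC)
def ln(L):
    p=[(int((u-180+.5)*4),int((v-90+.5)*4)) for u,v in proj(m,np.array([O+N@np.array(l) for l in L]))]
    cv2.polylines(im,[np.array(p)],False,(0,255,0),1)
x,y=.024,.036
ln([(x,0,.018),(x,-y,.018),(-x,-y,.018),(-x,0,.018)]);ln([(x,0,0),(x,-y,0),(-x,-y,0),(-x,0,0)])
x,y=.013,.018;ln([(x,0,.007),(x,-y,.007),(-x,-y,.007),(-x,0,.007)])
cv2.imwrite('pics/w6o.png',im)
```

```text
(no output)
```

View pics/w6o.png

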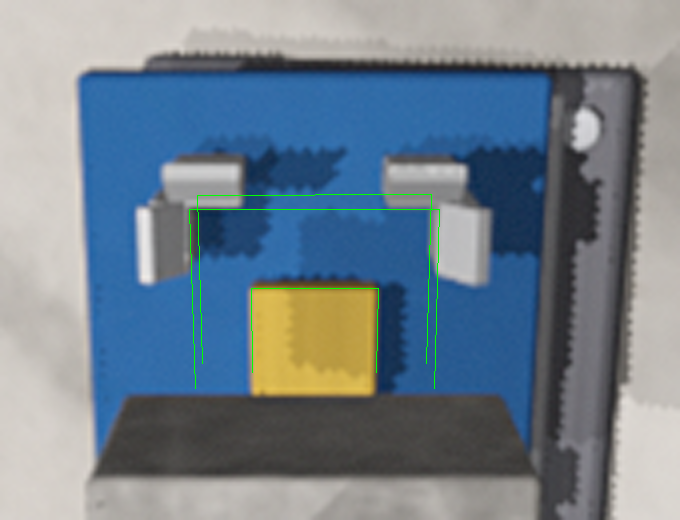

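>>> move_arm(increments=[[0.03,0,-0.0004,0.016,0,0,0],[0.03,0,0,0.018,0,0,0],[0.03,0,0,0.018,0,0,0],[0.03,0,0,0.018,0,0,0],[0.03,0,0,0.012,0,0,0],[0.03,0,0,0.008,0,0,0],[0.03,0,0,0.005,0,0,0],[0.03,0,0,0,0,0,0]])

```text
clock: 8.83
ee_pos: [0.5028, 0.0643, 0.0779]
eef_rot: [-155.0, 0.0, -134.9]
contact_force: [-0.2, 0.6, -6.6]
width: 0.0426
```

>>> move_arm(increments=[[0.03,0,0,0,0,0,0],[0.03,0,0,0,0,0,0]])

```text
clock: 9.0
ee_pos: [0.5029, 0.0654, 0.0788]
eef_rot: [-155.0, 0.1, -134.8]
contact_force: [-0.0, 0.4, -7.9]
width: 0.0426
```

Run:
```python
from h import *
st();im=capture('wrist');cv2.imwrite('pics/w7.png',im)
```

```text
{'clock': 9.0, 'joint_positions': [-45.714, 31.046, 21.287, 127.164, 40.274, 20.346, 69.578], 'ee_pos': [0.503, 0.065, 0.079], 'eef_rot': [-155.007, 0.097, -134.834], 'contact_force': [-0.007, 0.363, -7.933], 'width': 0.043}
nest mm [-0.1  1.8 36.2] rot err deg(tool) [0.01 0.16 0.11] F nest [-3.59  0.25 -7.08]
```

View pics/w7.png

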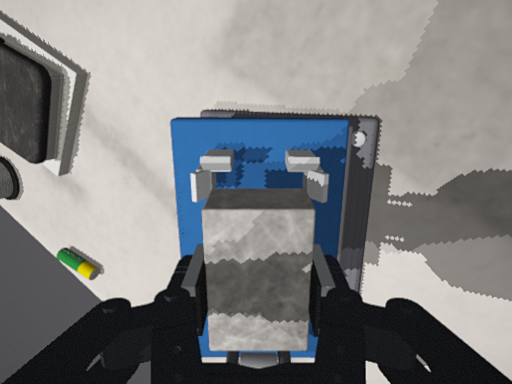

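>>> move_arm(increments=[[0.03,0.0006,0,0.004,0,0,0],[0.03,0,0,0.004,0,0,0],[0.03,0,0,0.003,0,0,0],[0.03,0,0,0.003,0,0,0],[0.03,0,0,0,0,0,0]])

```text
clock: 9.47
ee_pos: [0.5061, 0.06, 0.0649]
eef_rot: [-155.0, -0.0, -134.8]
contact_force: [-0.6, -0.5, -7.0]
width: 0.0427
```

Run:
```python
from h import *
st()
```

```text
{'clock': 9.467, 'joint_positions': [-45.58, 33.252, 22.183, 127.096, 41.169, 18.126, 68.671], 'ee_pos': [0.506, 0.06, 0.065], 'eef_rot': [-155.006, -0.04, -134.848], 'contact_force': [-0.56, -0.498, -6.978], 'width': 0.043}
nest mm [-0.5  0.2 21.1] rot err deg(tool) [0.01 0.03 0.15] F nest [-2.99 -0.75 -6.31]
```

>>> move_arm(increments=[[0.03,0,0,0.003,0,0,0],[0.03,0,0,0.002,0,0,0],[0.03,0,0,0,0,0,0]])

```text
clock: 9.72
ee_pos: [0.5077, 0.0587, 0.0606]
eef_rot: [-155.0, -0.0, -134.8]
contact_force: [0.8, -0.7, -7.2]
width: 0.0429
```

Run:
```python
from h import *
st()
```

```text
{'clock': 9.717, 'joint_positions': [-45.522, 33.959, 22.448, 127.013, 41.474, 17.399, 68.347], 'ee_pos': [0.508, 0.059, 0.061], 'eef_rot': [-155.008, -0.01, -134.839], 'contact_force': [0.824, -0.716, -7.209], 'width': 0.043}
nest mm [-0.4  0.5 16.3] rot err deg(tool) [0.01 0.06 0.15] F nest [-2.06  0.08 -6.99]
```

>>> move_arm(increments=[[0.03,0,0,0.002,0,0,0],[0.03,0,0,0.002,0,0,0],[0.03,0,0,0,0,0,0]])

```text
clock: 9.97
ee_pos: [0.5089, 0.0575, 0.0571]
eef_rot: [-155.0, 0.0, -134.8]
contact_force: [-0.6, -0.8, -7.0]
width: 0.0427
```

Run:
```python
from h import *
st()
```

```text
{'clock': 9.967, 'joint_positions': [-45.468, 34.541, 22.663, 126.945, 41.74, 16.814, 68.062], 'ee_pos': [0.509, 0.058, 0.057], 'eef_rot': [-155.007, 0.003, -134.843], 'contact_force': [-0.599, -0.814, -6.996], 'width': 0.043}
nest mm [-0.4  0.5 12.4] rot err deg(tool) [0.01 0.07 0.14] F nest [-2.82 -1.   -6.4 ]
```

>>> move_arm(increments=[[0.03,0,0,0.0015,0,0,0],[0.03,0,0,0.0015,0,0,0],[0.03,0,0,0,0,0,0]])

```text
clock: 10.22
ee_pos: [0.5098, 0.0567, 0.0545]
eef_rot: [-155.0, 0.0, -134.8]
contact_force: [-1.7, 0.7, -5.0]
width: 0.0427
```

Run:
```python
from h import *
st()
```

```text
{'clock': 10.217, 'joint_positions': [-45.432, 34.956, 22.81, 126.895, 41.946, 16.401, 67.84], 'ee_pos': [0.51, 0.057, 0.055], 'eef_rot': [-155.005, 0.011, -134.839], 'contact_force': [-1.663, 0.672, -5.041], 'width': 0.043}
nest mm [-0.4  0.6  9.6] rot err deg(tool) [0.01 0.08 0.14] F nest [-3.63 -0.7  -3.87]
```

>>> move_arm(increments=[[0.03,0,0,0.001,0,0,0],[0.03,0,0,0.001,0,0,0],[0.03,0,0,0,0,0,0]])

```text
clock: 10.47
ee_pos: [0.5104, 0.0561, 0.0527]
eef_rot: [-155.0, 0.0, -134.8]
contact_force: [-1.9, 0.8, -2.6]
width: 0.0426
```

Run:
```python
from h import *
st()
```

```text
{'clock': 10.467, 'joint_positions': [-45.395, 35.254, 22.908, 126.854, 42.093, 16.111, 67.684], 'ee_pos': [0.51, 0.056, 0.053], 'eef_rot': [-155.007, 0.016, -134.841], 'contact_force': [-1.918, 0.826, -2.644], 'width': 0.043}
nest mm [-0.4  0.6  7.6] rot err deg(tool) [0.01 0.08 0.14] F nest [-2.88 -0.77 -1.58]
```

>>> move_arm(increments=[[0.03,0,0,0.001,0,0,0],[0.03,0,0,0.001,0,0,0],[0.03,0,0,0,0,0,0]])

```text
clock: 10.72
ee_pos: [0.511, 0.0555, 0.0508]
eef_rot: [-155.0, 0.0, -134.8]
contact_force: [-1.5, 1.4, -3.8]
width: 0.043
```

Run:
```python
from h import *
st()
```

```text
{'clock': 10.717, 'joint_positions': [-45.358, 35.563, 23.005, 126.813, 42.252, 15.819, 67.519], 'ee_pos': [0.511, 0.056, 0.051], 'eef_rot': [-155.007, 0.011, -134.838], 'contact_force': [-1.497, 1.38, -3.756], 'width': 0.043}
nest mm [-0.4  0.6  5.5] rot err deg(tool) [0.01 0.08 0.14] F nest [-3.43 -0.08 -2.54]
```

>>> move_arm(increments=[[0.03,0,0,0.001,0,0,0],[0.03,0,0,0.001,0,0,0],[0.03,0,0,0,0,0,0]])

```text
clock: 10.97
ee_pos: [0.5115, 0.0551, 0.0495]
eef_rot: [-155.0, 0.0, -134.8]
contact_force: [-7.6, 3.3, 8.9]
width: 0.0423
```

Run:
```python
from h import *
st()
```

```text
{'clock': 10.967, 'joint_positions': [-45.344, 35.794, 23.085, 126.784, 42.408, 15.599, 67.342], 'ee_pos': [0.512, 0.055, 0.049], 'eef_rot': [-154.996, 0.016, -134.842], 'contact_force': [-7.647, 3.28, 8.913], 'width': 0.042}
nest mm [-0.4  0.6  4. ] rot err deg(tool) [-0.    0.08  0.14] F nest [-3.24 -3.09 11.34]
```

>>> move_arm(increments=[[0.03,0,0,0.0006,0,0,0],[0.03,0,0,0,0,0,0],[0.03,0,0,0,0,0,0]])

```text
clock: 11.22
ee_pos: [0.5116, 0.0551, 0.0494]
eef_rot: [-155.0, 0.0, -134.8]
contact_force: [-12.5, 4.8, 20.6]
width: 0.0427
```

Run:
```python
from h import *
st();cv2.imwrite('pics/w8.png',capture('wrist'))
```

```text
{'clock': 11.217, 'joint_positions': [-45.361, 35.8, 23.102, 126.793, 42.447, 15.569, 67.291], 'ee_pos': [0.512, 0.055, 0.049], 'eef_rot': [-154.991, 0.035, -134.839], 'contact_force': [-12.456, 4.829, 20.608], 'width': 0.043}
nest mm [-0.4  0.7  4. ] rot err deg(tool) [-0.01  0.1   0.13] F nest [-2.37 -5.39 23.84]
```

View pics/w8.png

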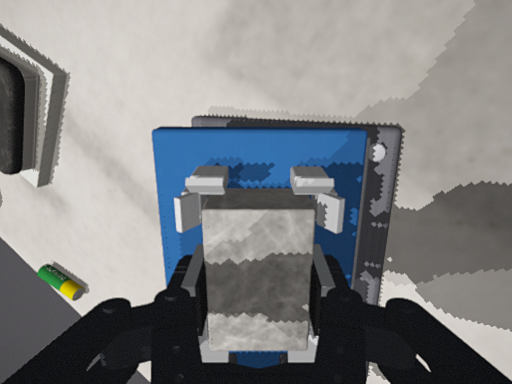

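>>> move_arm(increments=[[0.03,0,0,-0.0008,0,0,0],[0.03,0,0,0,0,0,0],[0.065,0,0,0,0,0,0],[0.065,0,0,0,0,0,0],[0.065,0,0,0,0,0,0],[0.065,0,0,0,0,0,0]])

```text
clock: 11.77
ee_pos: [0.5122, 0.055, 0.0495]
eef_rot: [-155.0, 0.1, -134.9]
contact_force: [0.4, -0.1, -0.1]
width: 0.065
```

Run:
```python
from h import *
st();
```

```text
{'clock': 11.767, 'joint_positions': [-45.302, 35.811, 23.093, 126.733, 42.431, 15.583, 67.339], 'ee_pos': [0.512, 0.055, 0.05], 'eef_rot': [-154.976, 0.054, -134.853], 'contact_force': [0.393, -0.06, -0.052], 'width': 0.065}
nest mm [0.2 1.  3.8] rot err deg(tool) [-0.02  0.11  0.11] F nest [ 0.27  0.24 -0.18]
```

>>> move_arm(increments=[[0.065,0,0,-0.004,0,0,0],[0.065,0,0,-0.01,0,0,0],[0.065,0,0,-0.015,0,0,0],[0.065,0,0,-0.015,0,0,0],[0,0,0,-0.012,0,0,0],[0,0,0,0,0,0,0],[0,0,0,0,0,0,0],[0,0,0,0,0,0,0]])

```text
clock: 12.43
ee_pos: [0.4948, 0.0715, 0.0998]
eef_rot: [-155.0, 0.0, -134.9]
contact_force: [0.4, -0.7, 0.4]
width: 0.0168
```

Run:
```python
from h import *
st();im=capture('wrist');cv2.imwrite('pics/w9.png',im);m=camera_model('wrist')
import pickle;pickle.dump(m,open('w9.pkl','wb'))
```

```text
{'clock': 12.433, 'joint_positions': [-45.81, 27.623, 19.713, 127.425, 39.265, 23.999, 70.587], 'ee_pos': [0.495, 0.071, 0.1], 'eef_rot': [-155.006, 0.005, -134.85], 'contact_force': [0.423, -0.669, 0.406], 'width': 0.017}
nest mm [-0.3  0.4 59.5] rot err deg(tool) [0.01 0.07 0.13] F nest [ 0.87 -0.17  0.04]
```

View pics/w9.png

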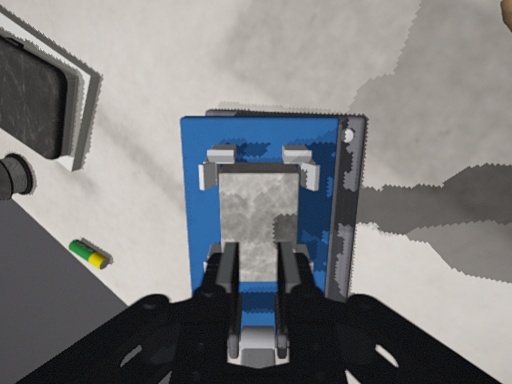

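>>> move_arm(increments=[[0,0,0,0.002,0,0,0],[0,0,0,0.006,0,0,0],[0,0,0,0.007,0,0,0],[0,0,0,0.007,0,0,0],[0,0,0,0.004,0,0,0],[0,0,0,0,0,0,0],[0,0,0,0,0,0,0]])

```text
clock: 13.07
ee_pos: [0.5024, 0.0636, 0.0761]
eef_rot: [-155.0, -0.0, -134.9]
contact_force: [-0.8, 0.7, 0.6]
width: 0.0001
```

Run:
```python
from h import *
st()
```

```text
{'clock': 13.067, 'joint_positions': [-45.417, 31.369, 21.105, 127.234, 40.877, 20.128, 69.028], 'ee_pos': [0.502, 0.064, 0.076], 'eef_rot': [-155.002, -0.046, -134.857], 'contact_force': [-0.792, 0.669, 0.557], 'width': 0.0}
nest mm [-0.4  0.2 33.4] rot err deg(tool) [0.   0.02 0.15] F nest [-0.7  -0.09  0.94]
```

>>> move_arm(increments=[[0,0,0,0.002,0,0,0],[0,0,0,0.0015,0,0,0],[0,0,0,0,0,0,0]])

```text
clock: 13.32
ee_pos: [0.5037, 0.063, 0.0733]
eef_rot: [-155.0, 0.0, -134.8]
contact_force: [-0.1, -0.2, 0.6]
width: 0.0002
```

Run:
```python
from h import *
st()
```

```text
{'clock': 13.317, 'joint_positions': [-45.39, 31.824, 21.302, 127.19, 41.093, 19.589, 68.808], 'ee_pos': [0.504, 0.063, 0.073], 'eef_rot': [-155.009, 0.028, -134.834], 'contact_force': [-0.055, -0.196, 0.604], 'width': 0.0}
nest mm [-0.4  0.7 30.3] rot err deg(tool) [0.01 0.1  0.14] F nest [ 0.35 -0.18  0.51]
```

>>> move_arm(increments=[[0,0,0,0.001,0,0,0],[0,0,0,0.0007,0,0,0],[0,0,0,0,0,0,0]])

```text
clock: 13.57
ee_pos: [0.5042, 0.0624, 0.0718]
eef_rot: [-155.0, 0.0, -134.8]
contact_force: [0.0, -0.2, 0.1]
width: 0.0005
```

Run:
```python
from h import *
st()
```

```text
{'clock': 13.567, 'joint_positions': [-45.374, 32.068, 21.403, 127.173, 41.19, 19.343, 68.706], 'ee_pos': [0.504, 0.062, 0.072], 'eef_rot': [-155.008, 0.022, -134.84], 'contact_force': [0.007, -0.18, 0.079], 'width': 0.0}
nest mm [-0.4  0.6 28.6] rot err deg(tool) [0.01 0.09 0.14] F nest [ 0.15 -0.12  0.02]
```

>>> move_arm(increments=[[0,0,0,0.0008,0,0,0],[0,0,0,0,0,0,0],[0,0,0,0,0,0,0]])

```text
clock: 13.82
ee_pos: [0.5043, 0.0624, 0.0715]
eef_rot: [-155.0, 0.0, -134.8]
contact_force: [-5.0, 1.8, 10.1]
width: 0.0001
```

Run:
```python
from h import *
st()
```

```text
{'clock': 13.817, 'joint_positions': [-45.39, 32.118, 21.437, 127.17, 41.228, 19.289, 68.658], 'ee_pos': [0.504, 0.062, 0.072], 'eef_rot': [-154.997, 0.031, -134.84], 'contact_force': [-4.953, 1.821, 10.124], 'width': 0.0}
nest mm [-0.3  0.7 28.3] rot err deg(tool) [-0.    0.1   0.13] F nest [-0.06 -2.21 11.2 ]
```

>>> move_arm(increments=[[0,0,0,0.0008,0,0,0],[0,0,0,0,0,0,0],[0,0,0,0,0,0,0]])

```text
clock: 14.07
ee_pos: [0.5043, 0.0624, 0.0715]
eef_rot: [-155.0, 0.0, -134.8]
contact_force: [-11.7, 4.7, 24.7]
width: -0.0003
```

Run:
```python
from h import *
st()
```

```text
{'clock': 14.067, 'joint_positions': [-45.421, 32.136, 21.468, 127.18, 41.264, 19.261, 68.609], 'ee_pos': [0.504, 0.062, 0.071], 'eef_rot': [-154.982, 0.036, -134.839], 'contact_force': [-11.739, 4.707, 24.743], 'width': -0.0}
nest mm [-0.4  0.7 28.3] rot err deg(tool) [-0.02  0.1   0.13] F nest [-0.08 -4.97 27.34]
```

>>> move_arm(increments=[[0,0,0,-0.003,0,0,0],[0,0,0,-0.015,0,0,0],[0,0,0,-0.03,0,0,0],[0,0,0,-0.035,0,0,0],[0,0,0,-0.035,0,0,0],[0,0,0,-0.03,0,0,0],[0,0,0,-0.01,0,0,0],[0,0,0,0,0,0,0]])

```text
clock: 14.73
ee_pos: [0.4581, 0.1109, 0.2159]
eef_rot: [-155.0, 0.3, -134.7]
contact_force: [0.8, 0.1, 0.2]
width: 0.0001
```

Run:
```python
from h import *
st()
mt,ms=camera_model('top'),camera_model('scene')
ims=[capture('top'),capture('scene')]
cv2.imwrite('pics/t10.png',ims[0]);cv2.imwrite('pics/s10.png',ims[1])
for nm,ii in(('new',ims),('old',[cv2.imread('pics/top0.png'),cv2.imread('pics/scene0.png')])):
    c=[]
    for im,(x0,y0,x1,y1) in zip(ii,((160,160,215,200),(205,110,245,150))):
        b,g,r=cv2.split(im[y0:y1,x0:x1].astype(int));mk=((r>90)&(r>2*g)&(r>2*b))
        v,u=np.nonzero(mk);c.append((u.mean()+x0,v.mean()+y0));print(nm,mk.sum(),c[-1])
    x,e=tri([mt,ms],c);l=N.T@(x-O)*1000;print(l.round(1),np.round(e,4))
    d=l-[0,70,38];print('q',np.arctan2(d[2],-d[1]),np.hypot(d[1],d[2]))
```

```text
{'clock': 14.733, 'joint_positions': [-49.909, 11.683, 14.865, 125.291, 32.342, 43.371, 75.93], 'ee_pos': [0.458, 0.111, 0.216], 'eef_rot': [-155.023, 0.336, -134.736], 'contact_force': [0.82, 0.111, 0.156], 'width': 0.0}
nest mm [-1.000e-01  2.300e+00  1.875e+02] rot err deg(tool) [0.02 0.42 0.1 ] F nest [ 0.52  0.66 -0.07]
new 202 (np.float64(181.3118811881188), np.float64(179.8960396039604))
new 176 (np.float64(223.9318181818182), np.float64(129.92613636363637))
[1.000e-01 9.250e+01 1.212e+02] [0. 0.]
q 1.8351617976544405 86.18568745589663
old 195 (np.float64(181.09230769230768), np.float64(179.76923076923077))
old 175 (np.float64(223.9257142857143), np.float64(129.87428571428572))
[ -0.2  93.  120.9] [0.0001 0.0001]
q 1.8410923346128092 86.06923162640147
```

View pics/t10.png

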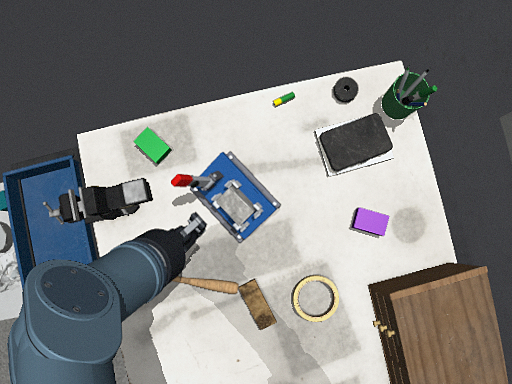

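View pics/s10.png

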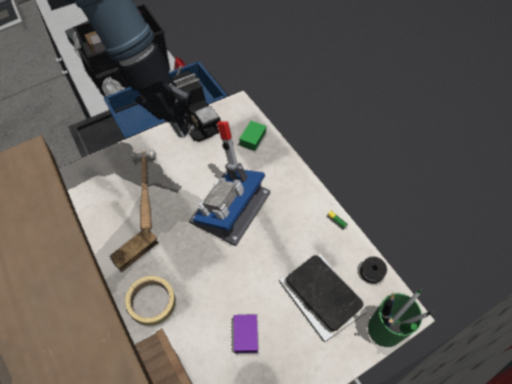

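Run:
```python
from h import *
mt,ms=camera_model('top'),camera_model('scene')
a=cv2.imread('pics/top0.png')[155:240,40:170];b=cv2.imread('pics/scene0.png')[60:150,165:235]
cv2.imwrite('pics/mic.png',np.hstack([cv2.resize(a,(520,340),interpolation=cv2.INTER_CUBIC),cv2.resize(b,(264,340),interpolation=cv2.INTER_CUBIC)]))
```

```text
(no output)
```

View pics/mic.png

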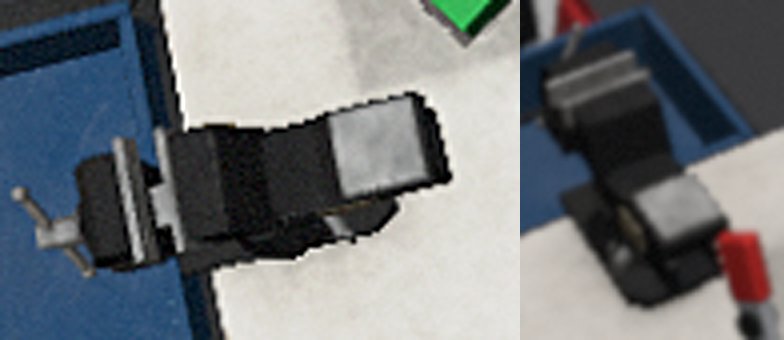

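Run:
```python
from h import *
mt,ms=camera_model('top'),camera_model('scene')
for a,b in(((143.7,178.7),(218.6,116.2)),((145,201.2),(198.2,126.3))):
    x,e=tri([mt,ms],[a,b]);print(x.round(3),np.round(e,4),'nest',(N.T@(x-O)*1000).round(0))
for y,z in((125,187),(122,115),(110,120)):
    print(y,z,(O+N@np.array([0,y,z])/1000*1 if 0 else O+N@(np.array([0,y,z])/1000)).round(3))
```

```text
[0.547 0.234 0.117] [0.0004 0.0004] nest [-64. 152. 108.]
[0.502 0.234 0.097] [0.0032 0.0032] nest [-101.  120.  104.]
125 187 [0.545 0.197 0.215]
122 115 [0.564 0.174 0.15 ]
110 120 [0.554 0.167 0.155]
```

>>> move_arm(increments=[[0,-0.015,0,0,0,0,0],[0,-0.03,0,0,0,0,0],[0,-0.03,0,0,0,0,0],[0,-0.03,0,0,0,0,0],[0,-0.018,0,0,0,0,0],[0,0,0,0,0,0,0],[0,0,0,0,0,0,0],[0,0,0,0,0,0,0]])

```text
clock: 15.5
ee_pos: [0.5431, 0.1943, 0.2121]
eef_rot: [-155.0, -0.2, -134.9]
contact_force: [-0.3, -0.6, -0.3]
width: 0.0002
```

Run:
```python
from h import *
st();cv2.imwrite('pics/w11.png',capture('wrist'))
```

```text
{'clock': 15.5, 'joint_positions': [-49.073, 23.351, 13.357, 109.259, 26.854, 47.694, 79.967], 'ee_pos': [0.543, 0.194, 0.212], 'eef_rot': [-154.989, -0.192, -134.929], 'contact_force': [-0.262, -0.562, -0.32], 'width': 0.0}
nest mm [ -0.6 121.4 183.5] rot err deg(tool) [-0.01 -0.14  0.15] F nest [ 0.06 -0.58 -0.38]
```

View pics/w11.png

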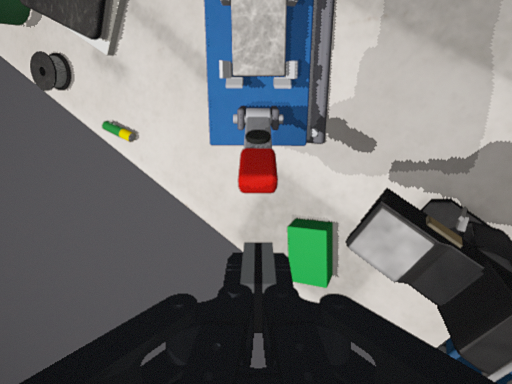

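>>> move_arm(increments=[[0,-0.003,0,0.012,0,0,0],[0,0,0,0.02,0,0,0],[0,0,0,0.02,0,0,0],[0,0,0,0.014,0,0,0],[0,0,0,0,0,0,0],[0,0,0,0,0,0,0],[0,0,0,0,0,0,0]])

```text
clock: 16.13
ee_pos: [0.566, 0.1789, 0.1542]
eef_rot: [-155.0, 0.1, -134.8]
contact_force: [0.6, -0.1, -0.4]
width: 0.0001
```

Run:
```python
from h import *
st();cv2.imwrite('pics/w12.png',capture('wrist'))
```

```text
{'clock': 16.133, 'joint_positions': [-46.661, 29.339, 14.212, 110.072, 28.109, 39.951, 79.142], 'ee_pos': [0.566, 0.179, 0.154], 'eef_rot': [-155.011, 0.056, -134.832], 'contact_force': [0.555, -0.11, -0.42], 'width': 0.0}
nest mm [ -0.6 126.7 119.7] rot err deg(tool) [0.01 0.12 0.13] F nest [ 0.25  0.31 -0.58]
```

View pics/w12.png

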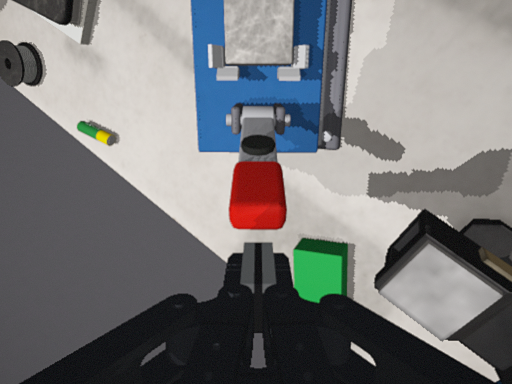

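>>> move_arm(increments=[[0,0.006,0,0,0,0,0],[0,0.006,0,0,0,0,0],[0,0.006,0,0,0,0,0],[0,0.006,0,0,0,0,0]])

```text
clock: 16.52
ee_pos: [0.5493, 0.1626, 0.1546]
eef_rot: [-155.0, 0.2, -134.8]
contact_force: [1.0, 3.5, 2.1]
width: -0.0001
```

Run:
```python
from h import *
st();cv2.imwrite('pics/w13.png',capture('wrist'))
```

```text
{'clock': 16.517, 'joint_positions': [-47.008, 27.427, 14.873, 113.5, 29.253, 38.351, 78.251], 'ee_pos': [0.549, 0.163, 0.155], 'eef_rot': [-155.017, 0.19, -134.758], 'contact_force': [1.006, 3.473, 2.147], 'width': -0.0}
nest mm [ -0.6 103.3 120.2] rot err deg(tool) [0.02 0.28 0.14] F nest [-0.67  3.17  2.68]
```

View pics/w13.png

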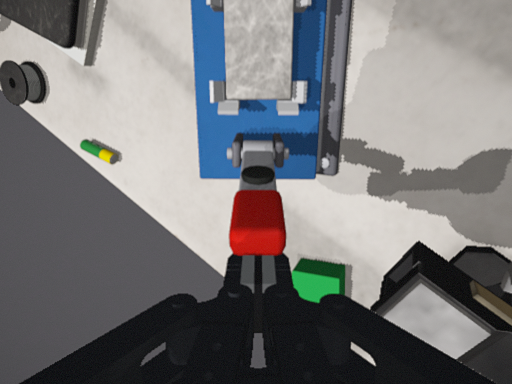

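>>> move_arm(increments=[[0,0.006,0,0,0,0,0],[0,0.006,0,0,0,0,0],[0,0.006,0,0,0,0,0],[0,0.006,0,0,0,0,0],[0,0.005,0,0,0,0,0]])

```text
clock: 16.98
ee_pos: [0.5279, 0.1405, 0.1537]
eef_rot: [-155.0, 0.0, -134.8]
contact_force: [0.9, 1.6, -1.0]
width: 0.0003
```

Run:
```python
from h import *
st();cv2.imwrite('pics/w14.png',capture('wrist'))
```

```text
{'clock': 16.983, 'joint_positions': [-47.364, 25.285, 15.764, 117.58, 30.707, 36.676, 77.163], 'ee_pos': [0.528, 0.141, 0.154], 'eef_rot': [-155.015, 0.004, -134.849], 'contact_force': [0.902, 1.619, -0.989], 'width': 0.0}
nest mm [ -0.6  72.6 119.1] rot err deg(tool) [0.01 0.07 0.13] F nest [-0.88  1.78 -0.68]
```

View pics/w14.png

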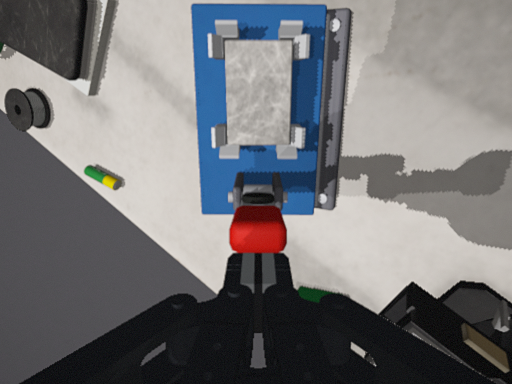

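>>> move_arm(increments=[[0,0.006,0,0,0,0,0],[0,0.006,0,0,0,0,0],[0,0.006,0,0,0,0,0],[0,0.005,0,0.0015,0,0,0],[0,0.005,0,0.002,0,0,0],[0,0.005,0,0.0025,0,0,0],[0,0.005,0,0.003,0,0,0],[0,0.005,0,0.003,0,0,0]])

```text
clock: 17.7
ee_pos: [0.5013, 0.1064, 0.1426]
eef_rot: [-155.0, -0.0, -134.9]
contact_force: [1.4, 1.9, 0.4]
width: 0.0001
```

Run:
```python
from h import *
st();cv2.imwrite('pics/w15.png',capture('wrist'))
```

```text
{'clock': 17.7, 'joint_positions': [-47.502, 23.492, 17.538, 123.453, 33.685, 32.555, 75.047], 'ee_pos': [0.501, 0.106, 0.143], 'eef_rot': [-155.009, -0.007, -134.854], 'contact_force': [1.379, 1.943, 0.408], 'width': 0.0}
nest mm [ -0.4  29.7 106.8] rot err deg(tool) [0.01 0.05 0.14] F nest [-0.19  2.35  0.54]
```

View pics/w15.png

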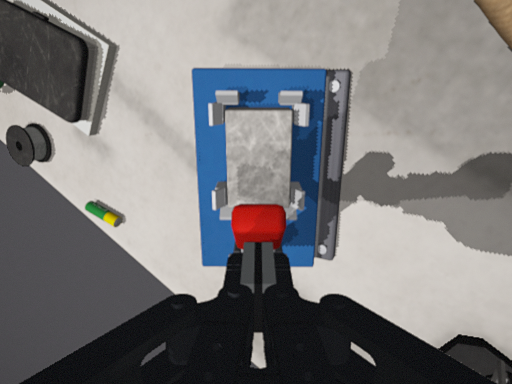

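>>> move_arm(increments=[[0,0.005,0,0.004,0,0,0],[0,0.005,0,0.005,0,0,0],[0,0.005,0,0.005,0,0,0],[0,0.004,0,0.005,0,0,0],[0,0.003,0,0.005,0,0,0],[0,0.003,0,0.005,0,0,0],[0,0.002,0,0.004,0,0,0],[0,0,0,0,0,0,0]])

```text
clock: 18.42
ee_pos: [0.492, 0.0769, 0.1121]
eef_rot: [-155.0, -0.1, -134.9]
contact_force: [-0.1, -0.2, -0.2]
width: -0.0002
```

Run:
```python
from h import *
st();cv2.imwrite('pics/w16.png',capture('wrist'))
```

```text
{'clock': 18.417, 'joint_positions': [-46.922, 26.024, 19.98, 127.159, 37.272, 26.012, 72.353], 'ee_pos': [0.492, 0.077, 0.112], 'eef_rot': [-155.003, -0.097, -134.891], 'contact_force': [-0.124, -0.176, -0.155], 'width': -0.0}
nest mm [-0.4  2.3 73.2] rot err deg(tool) [ 0.   -0.04  0.14] F nest [-0.03 -0.21 -0.16]
```

View pics/w16.png

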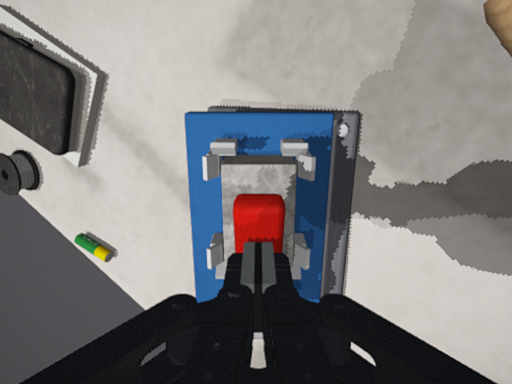

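>>> move_arm(increments=[[0,0.003,0,0.004,0,0,0],[0,0.003,0,0.005,0,0,0],[0,0.003,0,0.005,0,0,0],[0,0.003,0,0.005,0,0,0],[0,0.003,0,0.004,0,0,0],[0,0,0,0,0,0,0]])

```text
clock: 18.97
ee_pos: [0.488, 0.0591, 0.0913]
eef_rot: [-155.0, -0.1, -134.9]
contact_force: [0.2, -0.8, 0.5]
width: -0.0006
```

Run:
```python
from h import *
st()
```

```text
{'clock': 18.967, 'joint_positions': [-46.861, 28.507, 22.146, 129.071, 39.9, 21.313, 70.228], 'ee_pos': [0.488, 0.059, 0.091], 'eef_rot': [-155.001, -0.13, -134.913], 'contact_force': [0.242, -0.783, 0.51], 'width': -0.001}
nest mm [ -0.4 -13.2  50.1] rot err deg(tool) [ 0.   -0.08  0.13] F nest [ 0.87 -0.38  0.16]
```

>>> move_arm(increments=[[0,0,0,0.002,0,0,0],[0,0,0,0.0015,0,0,0],[0,0,0,0,0,0,0]])

```text
clock: 19.22
ee_pos: [0.4897, 0.059, 0.0887]
eef_rot: [-155.0, -0.0, -134.9]
contact_force: [-0.2, -0.4, 0.4]
width: -0.0001
```

Run:
```python
from h import *
st()
```

```text
{'clock': 19.217, 'joint_positions': [-46.8, 28.971, 22.277, 128.97, 40.083, 20.806, 70.044], 'ee_pos': [0.49, 0.059, 0.089], 'eef_rot': [-155.004, -0.04, -134.871], 'contact_force': [-0.171, -0.416, 0.42], 'width': -0.0}
nest mm [ -0.3 -12.   47.2] rot err deg(tool) [0.   0.02 0.13] F nest [ 0.33 -0.41  0.31]
```

>>> move_arm(increments=[[0,0,0,0.001,0,0,0],[0,0,0,0.0008,0,0,0],[0,0,0,0,0,0,0]])

```text
clock: 19.47
ee_pos: [0.4906, 0.059, 0.0872]
eef_rot: [-155.0, 0.0, -134.8]
contact_force: [0.3, 0.6, 0.7]
width: -0.0002
```

Run:
```python
from h import *
st()
```

```text
{'clock': 19.467, 'joint_positions': [-46.777, 29.216, 22.361, 128.932, 40.193, 20.513, 69.937], 'ee_pos': [0.491, 0.059, 0.087], 'eef_rot': [-155.008, 0.015, -134.842], 'contact_force': [0.321, 0.609, 0.731], 'width': -0.0}
nest mm [ -0.3 -11.4  45.7] rot err deg(tool) [0.01 0.08 0.14] F nest [0.12 0.66 0.75]
```

>>> move_arm(increments=[[0,0,0,0.0006,0,0,0],[0,0,0,0,0,0,0],[0,0,0,0,0,0,0]])

```text
clock: 19.72
ee_pos: [0.4908, 0.059, 0.0869]
eef_rot: [-155.0, 0.0, -134.8]
contact_force: [-1.9, 0.4, 4.6]
width: 0.0001
```

Run:
```python
from h import *
st()
```

```text
{'clock': 19.717, 'joint_positions': [-46.782, 29.272, 22.39, 128.925, 40.223, 20.443, 69.905], 'ee_pos': [0.491, 0.059, 0.087], 'eef_rot': [-155.005, 0.032, -134.837], 'contact_force': [-1.865, 0.371, 4.591], 'width': 0.0}
nest mm [ -0.3 -11.3  45.3] rot err deg(tool) [0.   0.1  0.13] F nest [ 0.51 -1.06  4.83]
```

>>> move_arm(increments=[[0,0,0,0.0005,0,0,0],[0,0,0,0,0,0,0],[0,0,0,0,0,0,0]])

```text
clock: 19.97
ee_pos: [0.4908, 0.0589, 0.0868]
eef_rot: [-155.0, 0.0, -134.8]
contact_force: [-7.2, 3.0, 13.9]
width: 0.0001
```

Run:
```python
from h import *
st()
```

```text
{'clock': 19.967, 'joint_positions': [-46.793, 29.296, 22.406, 128.93, 40.248, 20.418, 69.874], 'ee_pos': [0.491, 0.059, 0.087], 'eef_rot': [-154.998, 0.03, -134.836], 'contact_force': [-7.178, 2.982, 13.897], 'width': 0.0}
nest mm [ -0.3 -11.3  45.2] rot err deg(tool) [-0.    0.1   0.14] F nest [-0.64 -2.97 15.63]
```

>>> move_arm(increments=[[0,0,0,-0.002,0,0,0],[0,0,0,-0.01,0,0,0],[0,0,0,-0.025,0,0,0],[0,0,0,-0.03,0,0,0],[0,0,0,-0.03,0,0,0],[0,0,0,-0.02,0,0,0],[0,0,0,0,0,0,0],[0,0,0,0,0,0,0]])

```text
clock: 20.63
ee_pos: [0.4564, 0.0944, 0.1931]
eef_rot: [-155.0, 0.2, -134.8]
contact_force: [-0.3, -0.1, -0.5]
width: 0.0
```

Run:
```python
from h import *
st()
im=capture('wrist');m=camera_model('wrist')
z=cv2.resize(im[60:280,170:370],None,fx=2.7,fy=2.7,interpolation=cv2.INTER_CUBIC)
def ln(L,c=(0,255,0)):
    p=[(int((u-170+.5)*2.7),int((v-60+.5)*2.7)) for u,v in proj(m,np.array([O+N@(np.array(l)/1000) for l in L]))]
    cv2.polylines(z,[np.array(p)],True,c,1)
ln([(22,34,28),(22,-34,28),(-22,-34,28),(-22,34,28)])
ln([(12,6,45),(12,-34,45),(-12,-34,45),(-12,6,45)],(255,255,0))
cv2.imwrite('pics/w17.png',z)
t=capture('top');cv2.imwrite('pics/t17.png',cv2.resize(t[130:260,150:300],None,fx=4,fy=4,interpolation=cv2.INTER_CUBIC))
t=capture('scene');cv2.imwrite('pics/s17.png',cv2.resize(t[140:250,170:290],None,fx=5,fy=5,interpolation=cv2.INTER_CUBIC))
```

```text
{'clock': 20.633, 'joint_positions': [-50.514, 13.447, 17.652, 127.686, 33.571, 38.953, 75.367], 'ee_pos': [0.456, 0.094, 0.193], 'eef_rot': [-155.02, 0.191, -134.775], 'contact_force': [-0.285, -0.133, -0.461], 'width': 0.0}
nest mm [ -0.2 -10.5 162.4] rot err deg(tool) [0.02 0.27 0.12] F nest [-0.29 -0.3  -0.37]
```

View pics/w17.png

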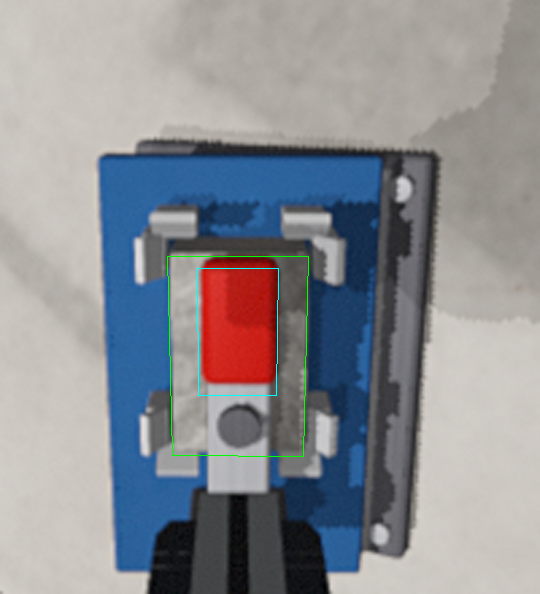

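View pics/t17.png

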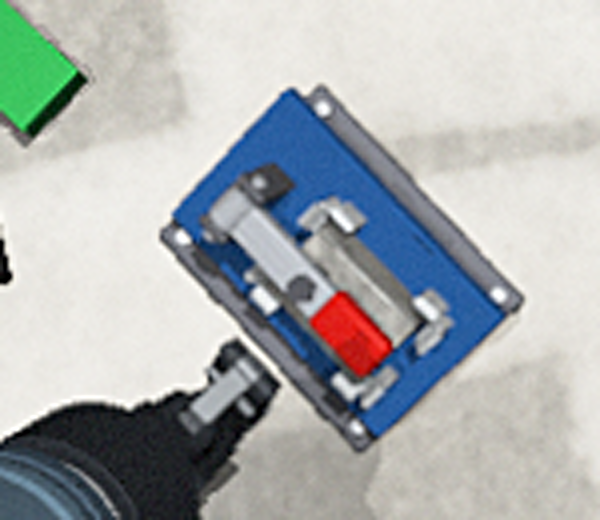

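View pics/s17.png

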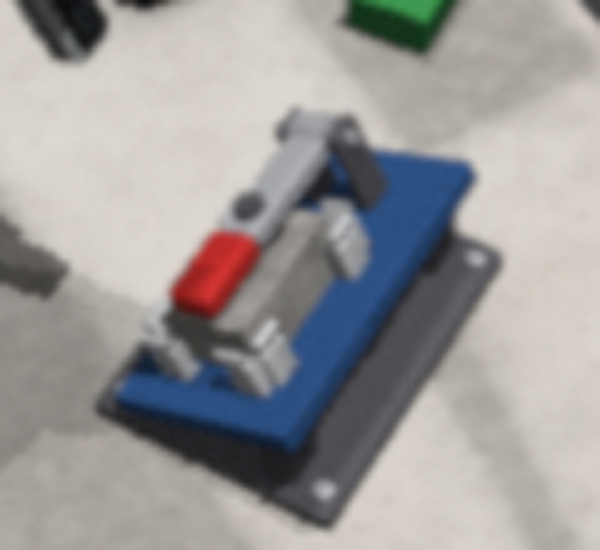

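Run:
```python
from h import *
st()
m=[camera_model(n) for n in('top','scene','wrist')]
ims=[capture('top'),capture('scene')];m[2]=camera_model('wrist');ims.append(capture('wrist'));c=[]
for im,(x0,y0,x1,y1) in zip(ims,((200,180,270,230),(195,170,235,215),(200,100,320,230))):
    b,g,r=cv2.split(im[y0:y1,x0:x1].astype(int));mk=((r>90)&(r>2*g)&(r>2*b))
    v,u=np.nonzero(mk);c.append((u.mean()+x0,v.mean()+y0));print(mk.sum(),c[-1])
for ix in((0,1),(0,2),(1,2),(0,1,2)):
    x,e=tri([m[i] for i in ix],[c[i] for i in ix]);l=N.T@(x-O)*1000;print(ix,l.round(1),np.round(e,4),'q',round(float(np.arctan2(l[2]-38,70-l[1])),3))
```

```text
{'clock': 20.783, 'joint_positions': [-50.465, 13.644, 17.696, 127.766, 33.571, 38.961, 75.366], 'ee_pos': [0.455, 0.093, 0.191], 'eef_rot': [-155.006, -0.086, -134.877], 'contact_force': [0.15, 0.603, 0.02], 'width': 0.0}
nest mm [ -0.4 -12.4 160.7] rot err deg(tool) [ 0.01 -0.03  0.15] F nest [-0.28  0.53  0.15]
241 (np.float64(237.3402489626556), np.float64(213.0124481327801))
167 (np.float64(212.8622754491018), np.float64(194.17964071856287))
1294 (np.float64(258.2480680061824), np.float64(182.31684698608964))
(0, 1) [ -0.5 -15.3  39.9] [0.0009 0.0009] q 0.022
(0, 2) [ -0.4 -15.7  42.2] [0.0004 0.0004] q 0.049
(1, 2) [ -0.6 -14.3  39. ] [0.0001 0.0001] q 0.011
(0, 1, 2) [ -0.6 -15.   39.9] [0.001  0.0008 0.0004] q 0.022
```

Red handle centre is at about (0, -15, 40) mm in the nest frame. With visible-face bias that fits q ≈ 0. The robot is clear, so I am handing in.

Run:
```python
from cell import ctrl
print(ctrl.hand_in())
```

```text
the job is handed in; nothing more can be done
None
```

The block is in the nest, long side across the slope and fully down, with the clamp closed on it. I handed in at about 20.9 s.

**Seating the block:** I set it in while still gripped and pressed along the nest's -z. The push levelled off at about 4 N as the lifter gave way, then hit a hard stop. There it took 24 N with no further movement. After releasing, I pressed again on top with closed fingers. The block's top was at 28.3 mm, against 28 mm expected, and stayed firm at 27 N. The clamp was still open throughout.

**Closing the clamp:** It opened at about 1.84 rad. I swung it over by pushing behind the red handle with closed fingers until it stopped hard. The handle face was at 45.2 mm, against 45 mm expected, at about 16 N. That is 16.9 mm above the block top, against 17 mm for fully closed.

**Last checks:** The final pictures show the block between all four corners with the arm over its middle. The robot was clear, with the contact force near zero. Finding the handle from the cameras gave a clamp angle of 0.01 to 0.05 rad. The overlay drawn on the wrist picture was a few millimetres off. I put both down to the coarse colour-centroid method, calibration error and the hand not having settled, since the touch readings point to fully closed.

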